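# Set the bench out for brushing, blacking and scribing a ring blank

### The arm

A 7-joint arm with a two-finger parallel gripper is mounted at the origin on a cart in front of the work surface, level with it; the furniture and walls round the work are solid. World frame = base frame: x ahead of the robot, y to its left, z up, the work surface at z = 0. Lengths are in mm, angles in rad, forces in N, time in s.
With the tool pointing down it reaches from about 400 to 850 mm from the base axis. Payload 10.4 kg.
Tool frame: the origin (TCP) lies between the finger pads; the fingertips stand 22 mm ahead of it and the grasp point (between the pads) lies 3 mm ahead of it (tip_extent is the distance from the TCP to the fingertips, in mm); z points along the fingers, y is the line along which they close (so a half turn about z gives the same grasp; the last joint's range is limited). The gripper opens to 87 mm and grips with 3 to 60 N. Pads are 19 mm wide; open, the fingers measure 117 mm over their backs; the gripper's body (75 mm by 190 mm) begins 51 mm behind the grasp point.
Start: joints at [-1.201, 0.332, -0.065, 1.46, 0.022, 1.35, -0.088], TCP at [239.224, 577.427, 244.576] pointing down, gripper open.
Joint ranges: [-2.6, 2.6], [-0.5, 2.12], [-1.47, 1.34], [0.16, 2.42], [-1.27, 4.41], [0.06, 2.06], [-2.6, 2.6]. Speed limits (rad/s): [2.22, 2.22, 2.79, 2.79, 3.14, 3.14, 3.14].

### API

Orientations are given as a rotation vector (axis times angle).
In Python, from station import * gives the robot as it stands. The module is installed in compiled form; this text tells all that it offers.
- The arm moves only by the shell command python3 -m handwheel 'ROWS'. ROWS is JSON, a list of rows, each a list of 7 numbers: the shift along the tool's x, y, z in units of 0.15 m (1.0 is 0.15 m), then the turn, a rotation vector about the tool's x, y, z in units of 30 degrees (1.0 is 30 degrees), then the opening, from 0 (shut) to 1 (fully open). In form: [[tx, ty, tz, ax, ay, az, jaw], ...]. A call has 1 to 12 rows; each row shifts and turns the commanded pose from where the row before left it, along the tool's axes as they then stand; what a row does not reach is not made up. A row lasts 1/8 s, in which the tool goes at most 62.5 mm and 10.7 degrees, less where a joint would pass 70% of its speed; a pose out of reach is approached as far as the arm can. A call with a number of a shift or a turn outside -1 to 1 is refused whole. A call with a gripper value outside its range is refused whole. The fingers move at their own pace and stop on an object; the grip force is fixed at half the most. Time passes only in rows, so rows that do not move let the fingers close. It gives the time, the measured TCP pose, the force, the opening and the grip force at its end, in the units of the state.
- read_state(): the state, without advancing time (a new reading comes with each control period).
- get_image(name): name is "side" or "top" or "wrist"; returns a dict with "img" (420x560x3 uint8, red, green, blue), "K" (3x3 intrinsics, pixels), "R" (3x3) and "t" (3): a world point X has camera coordinates R X + t. Camera axes: x right, y down, z forward; pixel columns grow to the right and rows downward; lengths in mm; the calibration is good to about 2 mm. A picture is of the moment at which its call begins. There is no depth.
- sign_off(): hands the job in; it is judged then, once.
The state is a dict: "time": time; "q": joint angles; "joint_vel": joint speeds; "joint_torque": joint torques, N m; "tool_pos": TCP position; "tcp_rot": TCP orientation; "contact_force": force on the tool from outside, world axes, zero at the start; "torque": the same for the moment, N m; "gripper_width": finger opening in mm; "finger_force": force on a finger pad.
Only numpy, scipy, OpenCV 4.12 (cv2) and the standard library are available. Lean on these libraries where they do the work, as an engineer would, in place of code of your own. Each camera call takes 0.05 s, during which the arm holds its last target. There are 200 camera calls.

### The job

Set the bench out for marking the ring: the steel block squarely in the middle of its black rubber pad, and the ring flat on the middle of the block. On the tool rail, in order of use from left to right as the robot sees it, the brass brush (bristles up), marker and scriber lie centred across the rail, each pressed into its own pair of spring clips until it snaps fully home in both. Leave the tin, the red pot and the pliers where they are.

Things in the scene. Friction and masses are not known exactly. Their poses are not given: they have to be found in the camera images.
- brush: Brass brush, wooden handle 16 wide (x), 201 long (y), 13 high; bristles on top up to z = 20 at y = -98 to -52. Origin: underside, mid-length (grip there); z up. 35 g. Brush, marker and scriber lie on the bench top (z = 0) left of the board, y axes within 0.2 rad of world +x, 60 mm or more apart in shuffled order: open at most 50 mm. Belongs at rail y = +60, bristles up.
- marker: Marker pen, white round barrel 12.4 thick, black cap with flat sides 13 x 13 at the -y end, 132 long (y). Origin: underside, mid-length (grip there); y along the pen away from the cap, z up. 12 g. On the bench top beside the brush. Belongs at rail y = 0.
- scriber: Brass scriber, a round rod 8.4 thick, 145 long (y), tapering from y = -33 to its point at y = -72. Origin: underside, mid-length (grip there); y along the rod away from the point, z up; if the rod rolls, the origin turns about the rod's axis, 4.2 above it. 28 g. On the bench top beside the brush. Belongs at rail y = -60.
- bench_block: Bare steel block, 66 x 66 x 19 high, 0.62 kg. Origin: centre of the underside, z up. Flat on the bench top, either right of the board or behind the tools on the left; the ring lies at the other of these places. On the right grip its front and back faces (bench side panel to its right, yellow box 60 mm or more behind its centre), on the left its left and right faces.
- ring_blank: Grey metal ring blank lying flat, outside diameter 23, 8 high, 12 g. Origin: centre of its underside, z up. Pinch it across the outside. On the bench top (z = 0).
- block_pad: Black rubber pad 96 x 96 x 8 high, fixed on the green-topped work board, whose top is at z = 21.6 above the bench. Origin: centre of the underside; the block stands on its top, 8 above. Turned by up to 0.15 rad. Pad and rail may have changed places.
- tool_rail: Grey metal plate 104 (x) x 182 (y) x 8, fixed on the board. Origin: centre of underside; x away from robot, y left, z up; yaw to 0.15. Spring clips open upward, in pairs at x = -30 and 30, 10 wide. Tools lie along x, either way round, undersides on clip floors z = 20; mouths reach z = 46, catch 5 mm off line. Press down mid-tool, 5 to 10 N, to snap in; unpressed, tools stay over 10 too high.
- solder_tin: Flat round tin with a green lid, 63 across, 19 high, on the bench at the left. Bystander: leave it.
- pot_red: Small red pot, 41 across, 30 high, at the back left. Bystander: leave it.
- pliers_flat: Flat-nose pliers with red handles, 146 x 57 x 12, at the right. Bystander: leave them.

How it is judged:
By the outcome, as a careful person would: the job done as asked, in the order asked, and still so for the second after the job is handed in, with the robot touching nothing.
It also fails if it takes over 134 s, if anything falls off the work surface, if the arm or the gripper's body presses on something with over 40 N, if the wrist force passes 120 N, or if a joint passes its speed limit or range.

## Working session

There is one attempt and no reset: what is moved stays moved. The work goes in short steps, Python scripts to look and compute and a shell command to move; the robot and the scene stay as the last step left them, time stands still between calls to the robot, and variables do not carry over. Pictures are saved under pics/ and viewed, at most 14 in all, crops included, and the job is handed in when it is done.

```bash
mkdir -p pics; python3 - <<'E'
from station import *
import cv2
s=read_state();print({k:s[k] for k in ('time','tool_pos','tcp_rot','gripper_width','contact_force')})
for n in('top','side','wrist'):
    d=get_image(n);cv2.imwrite(f'pics/{n}0.png',d['img'][:,:,::-1]);print(n,d['K'].tolist(),d['R'].round(4).tolist(),d['t'].round(1).tolist())
E
```

```text
{'time': 0.0, 'tool_pos': array([239.09894976, 577.04462534, 243.71460419]), 'tcp_rot': array([-6.12919924e-01, -3.08101610e+00,  2.32269521e-03]), 'gripper_width': 87.00720142764558, 'contact_force': array([0.22132309, 0.57224923, 0.14607112])}
top [[425.25142786461385, 0.0, 281.63368352331673], [0.0, 425.25142786461385, 210.4390827684372], [0.0, 0.0, 1.0]] [[0.0061, -1.0, 0.005], [-0.9884, -0.0068, -0.1519], [0.152, -0.004, -0.9884]] [4.3, 598.1, 1157.5]
side [[388.5367924185522, 0.0, 278.3192899844355], [0.0, 388.5367924185522, 206.2835308723509], [0.0, 0.0, 1.0]] [[-0.9476, -0.319, -0.0177], [-0.178, 0.573, -0.8], [0.2654, -0.7549, -0.5997]] [564.3, 157.2, 944.5]
wrist [[344.9238381133317, 0.0, 275.95560617739955], [0.0, 344.9238381133317, 209.12791613813292], [0.0, 0.0, 1.0]] [[0.3827, 0.9239, -0.0004], [0.8914, -0.3691, 0.2628], [0.2427, -0.1009, -0.9648]] [-624.3, -32.3, 388.9]
```

View pics/top0.png

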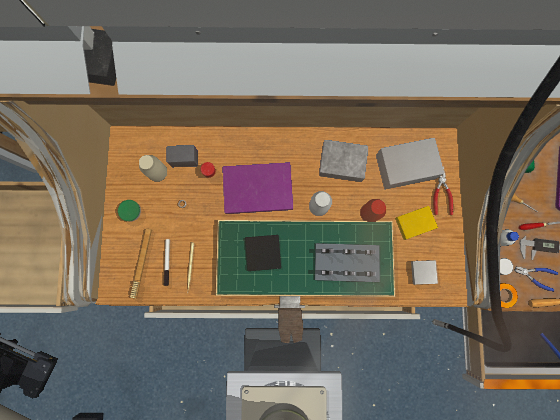

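View pics/side0.png

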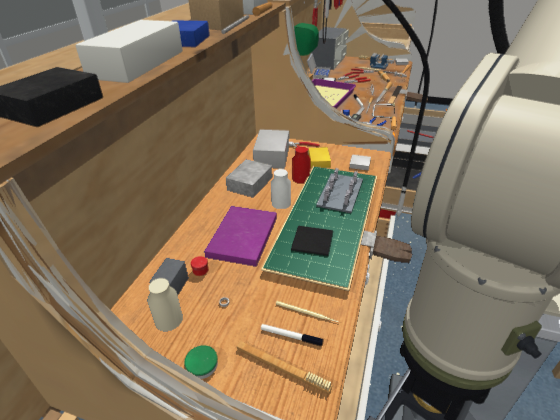

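```bash
cat > h.py <<'E'
from station import *
import cv2, numpy as np
from scipy.spatial.transform import Rotation as Ro
def ray(d,u,v,z):
    r=d['R'].T@np.linalg.inv(d['K'])@np.array([u,v,1.]);c=-d['R'].T@d['t'];return c+r*(z-c[2])/r[2]
def proj(d,X):
    p=d['K']@(d['R']@np.array(X,float)+d['t']);return p[:2]/p[2]
def ortho(d,z,x0,x1,y0,y1,s=1.0):
    # rows: x from x1 down to x0 ; cols: y from y1 down to y0 ; s px/mm
    A=np.array([[0,-1/s,x1],[-1/s,0,y1],[0,0,z],[0,0,1]])
    P=d['K']@np.c_[d['R'],d['t']]@A
    return cv2.warpPerspective(d['img'],P,(int((y1-y0)*s),int((x1-x0)*s)),flags=cv2.INTER_LINEAR|cv2.WARP_INVERSE_MAP)
def move(target_xy,z,yaw_y):
    """print shift in tool frame (units) and turn about tool z (units) so y_tool heads to angle yaw_y (mod pi)"""
    s=read_state();R=Ro.from_rotvec(s['tcp_rot']).as_matrix()
    dl=R.T@(np.array([*target_xy,z])-s['tool_pos'])
    cur=np.arctan2(R[1,1],R[0,1]);dy=(yaw_y-cur+np.pi/2)%np.pi-np.pi/2
    tilt=Ro.from_matrix(R).apply([0,0,1])
    print('shift u',(dl/150).round(3),'turn u z',round(-np.degrees(dy)/30,3),'zaxis',tilt.round(4),'pos',s['tool_pos'].round(1),'yaw',cur.round(4),'t',s['time'],'F',s['contact_force'].round(1),'w',round(s['gripper_width'],1),'q',s['q'].round(2))
E
python3 - <<'E'
from h import *
d=get_image('top');w=get_image('wrist');print(-w['R'].T@w['t'],-d['R'].T@d['t'])
a=ortho(d,10,240,560,280,600,1.2);b=ortho(w,10,240,560,280,600,1.2)
cv2.imwrite('pics/a.png',np.hstack([a,b])[:,:,::-1])
E
```

```text
[173.39972423 604.18267561 383.74645521] [ 415.19714501   12.89634768 1234.89698416]
```

View pics/a.png

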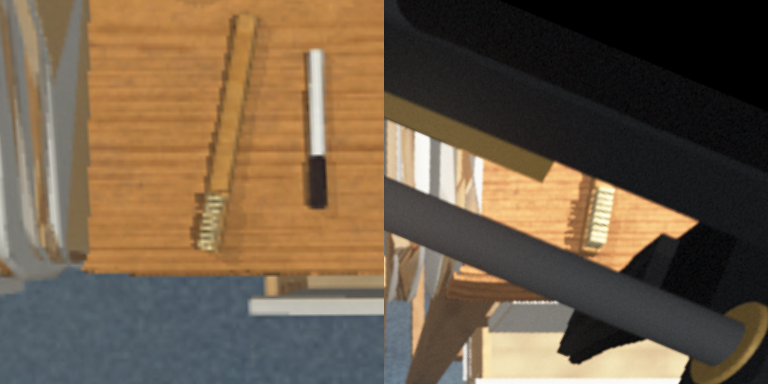

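```bash
python3 - <<'E'
from h import *
d=get_image('top')
a=ortho(d,30,250,480,-400,-0,1.9);b=ortho(d,4,250,540,0,400,1.0)
c=ortho(d,4,250,540,270,570,1)
im=np.zeros((600,800,3),np.uint8);im[:a.shape[0],:a.shape[1]]=a
w=cv2.resize(get_image('wrist')['img'],(210,157));im[440:597,:210]=w
b=ortho(d,29,270,420,20,180,1.0);im[440:590,220:380]=b
b=ortho(d,4,260,420,250,350,1.0);im[440:600,390:490]=b
b=ortho(d,8,470,550,270,370,1.5);im[440:560,500:650]=b
cv2.imwrite('pics/b.png',im[:,:,::-1])
E
```

```text
(no output)
```

View pics/b.png

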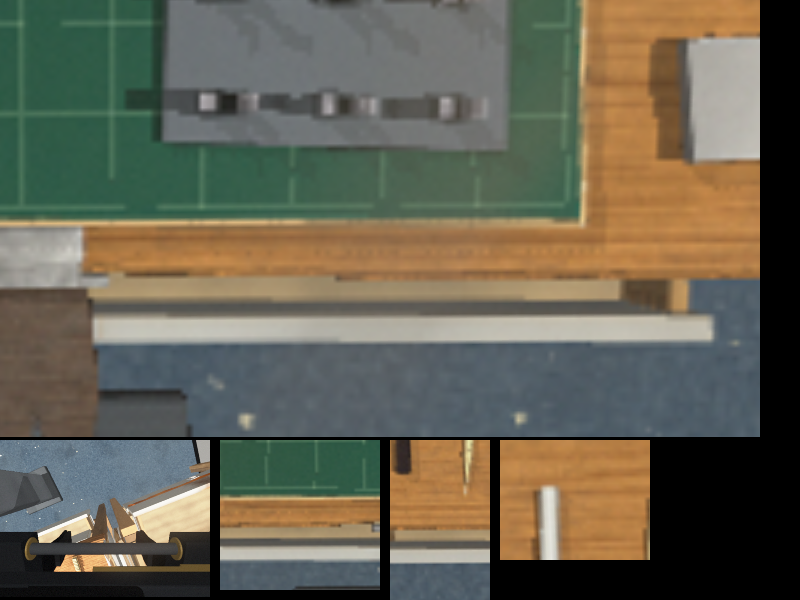

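```bash
cat > seg.py <<'E'
from h import *
def seg(d,name,win,z,f,s=4,show=True):
    x0,x1,y0,y1=win;o=ortho(d,z,x0,x1,y0,y1,s)
    hsv=cv2.cvtColor(o,cv2.COLOR_RGB2HSV).astype(int);m=f(hsv[...,0],hsv[...,1],hsv[...,2]).astype(np.uint8)
    n,l,st,c=cv2.connectedComponentsWithStats(m);k=1+np.argmax(st[1:,4]);m=(l==k).astype(np.uint8)
    cn=max(cv2.findContours(m,0,1)[0],key=cv2.contourArea)
    r=cv2.minAreaRect(cn.reshape(-1,2).astype(np.float32));b=cv2.boxPoints(r)
    W=np.c_[x1-b[:,1]/s,y1-b[:,0]/s];C=W.mean(0);e=W[1]-W[0];g=W[2]-W[1]
    L=e if np.hypot(*e)>np.hypot(*g) else g
    print(name,'c',C.round(1),'cent',np.array([x1-c[k][1]/s,y1-c[k][0]/s]).round(1),'dims',np.hypot(*e).round(1),np.hypot(*g).round(1),'ang',((np.arctan2(L[1],L[0])+np.pi/2)%np.pi-np.pi/2).round(3))
    return o,m
E
python3 - <<'E'
from seg import *
d=get_image('top')
for u,v in[(140,263),(167,262),(191,265),(182,204),(425,272),(262,252),(347,262)]:print((u,v),ray(d,u,v,5).round(0),d['img'][v,u])
R=lambda n,u,v,z,f,r=50,ry=None:seg(d,n,(lambda p:(p[0]-r,p[0]+r,p[1]-(ry or r),p[1]+(ry or r)))(ray(d,u,v,z)),z,f)
out=[]
out.append(R('pad',262,252,29.6,lambda h,s,v:v<60,80))
out.append(R('rail',347,262,29.6,lambda h,s,v:(s<60)&(v>60)&(v<230),75,115))
out.append(R('block',425,272,19,lambda h,s,v:(s<60)&(v>110),50))
out.append(R('ring',182,204,8,lambda h,s,v:(s<90),20))
out.append(R('mark',167,262,6,lambda h,s,v:((s<60)&(v>120))|(v<60),90,30))
out.append(R('scrib',191,265,4,lambda h,s,v:(h>20)&(v>125),90,25))
out.append(R('brush',140,263,13,lambda h,s,v:(h>17)&(v>120),115,40))
H=600;row=[]
for o,m in out:
    p=o.copy();cs=cv2.findContours(m,0,1)[0];cv2.drawContours(p,cs,-1,(255,0,255),2);row.append(p)
im=np.zeros((600,800,3),np.uint8);x=0
def put(p,x,y,w,h):im[y:y+h,x:x+w]=cv2.resize(p,(w,h),interpolation=cv2.INTER_AREA)
put(row[0],0,0,200,200);put(row[1],200,0,300,196);put(row[2],500,0,200,200);put(row[3],700,0,100,100)
put(row[4],0,210,130,390);put(row[5],140,210,108,390);put(row[6],260,210,136,390)
put(ortho(d,40,370,470,-230,-40,2),410,210,380,200)
cv2.imwrite('pics/c.png',im[:,:,::-1])
E
```

```text
(140, 263) [449. 413.   5.] [180 130  68]
(167, 262) [452. 336.   5.] [230 229 223]
(191, 265) [444. 267.   5.] [205 190 136]
(182, 204) [621. 300.   5.] [160 110  58]
(425, 272) [ 429. -404.    5.] [182 179 172]
(262, 252) [483.  64.   5.] [49 48 43]
(347, 262) [ 456. -181.    5.] [113 118 120]
pad c [480.1  62.1] cent [480.2  61.9] dims 99.1 96.8 ang -1.484
rail c [ 455.1 -188. ] cent [ 452. -190.] dims 207.5 149.5 ang -1.571
block c [ 428.7 -398.6] cent [ 428.7 -398.7] dims 66.6 65.7 ang -1.53
ring c [622.8 299.7] cent [622.7 300. ] dims 22.4 24.1 ang 1.086
mark c [474.8 337.5] cent [474.7 337.6] dims 12.7 88.6 ang 0.02
scrib c [444.2 269.5] cent [448.8 269. ] dims 129.5 7.9 ang -0.062
brush c [375.7 422.6] cent [375.2 423. ] dims 48.6 19.4 ang -0.151
```

View pics/c.png

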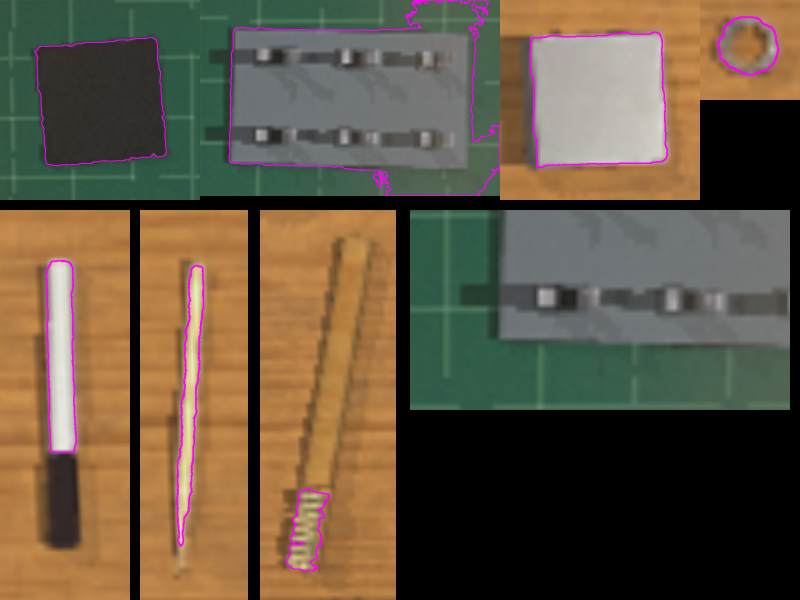

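```bash
python3 - <<'E'
from seg import *
for n in('top','side'):
    d=get_image(n);print(n)
    seg(d,'pad',(415,545,-5,130),29.6,lambda h,s,v:v<60)
    for k in (35,50):o,m=seg(d,'rail',(385,525,-300,-80),29.6,lambda h,s,v:(s<k)&(v>95)&(v<150))
    seg(d,'block',(375,480,-450,-345),19,lambda h,s,v:(s<60)&(v>110))
    seg(d,'ring',(600,645,280,320),8,lambda h,s,v:(s<90))
    seg(d,'mark',(360,540,310,365),6.2,lambda h,s,v:((s<60)&(v>120)))
    seg(d,'cap',(360,440,310,365),6.5,lambda h,s,v:((s<100)&(v<70)))
    seg(d,'scrib',(350,540,245,290),4.2,lambda h,s,v:(h>20)&(v>125))
    if n=='top':
        # rail plate front/back edges: fit
        g=m
        cs=cv2.morphologyEx(m,cv2.MORPH_CLOSE,np.ones((25,25)));cs=cv2.morphologyEx(cs,cv2.MORPH_OPEN,np.ones((41,41)))
        cn=max(cv2.findContours(cs,0,1)[0],key=cv2.contourArea);r=cv2.minAreaRect(cn.astype(np.float32));print('rail2',525-r[0][1]/4,-80-r[0][0]/4,np.array(r[1])/4,r[2])
move((429,-399),120,0.04)
E
```

```text
top
pad c [480.2  62. ] cent [480.3  61.9] dims 99.1 97.0 ang -1.484
rail c [ 453.8 -177.7] cent [ 454.5 -182.1] dims 105.0 182.4 ang 1.554
rail c [ 446.2 -179.1] cent [ 453.7 -183.7] dims 186.8 122.0 ang -1.571
block c [ 428.7 -398.6] cent [ 428.7 -398.7] dims 66.7 66.0 ang -1.529
ring c [622.8 299.7] cent [622.7 299.9] dims 22.4 24.3 ang 1.046
mark c [474.8 337.5] cent [474.7 337.6] dims 12.6 88.4 ang 0.019
cap c [408.6 336.4] cent [408.5 336.4] dims 12.8 42.7 ang 0.014
scrib c [444.5 269.2] cent [449.4 268.9] dims 129.2 7.6 ang -0.06
rail2 446.3181457519531 -178.8688735961914 [184.54678345 120.57740021] 0.7289146184921265
side
pad c [480.4  69.3] cent [480.3  68.8] dims 103.8 95.2 ang -1.479
rail c [ 454.7 -188.8] cent [ 457.6 -188. ] dims 103.0 212.4 ang 1.546
rail c [ 454.8 -188.9] cent [ 457.7 -189.1] dims 104.3 212.6 ang 1.546
block c [ 428.9 -385.9] cent [ 428.8 -386.4] dims 85.4 65.9 ang -1.516
ring c [622.9 304.6] cent [622.4 304.3] dims 26.2 23.8 ang -1.571
mark c [476.  338.4] cent [475.5 338.3] dims 15.5 89.9 ang 0.017
cap c [409.8 337.5] cent [408.5 338.2] dims 16.6 42.4 ang 0.016
scrib c [449.5 270.2] cent [452.  270.1] dims 123.2 10.1 ang -0.056
shift u [-3.66  -5.529  0.83 ] turn u z 2.173 zaxis [-0.  0. -1.] pos [239.2 577.4 244.5] yaw 1.178 t 0.5 F [-0.4  0.2 -0. ] w 87.3 q [-1.2   0.33 -0.06  1.46  0.02  1.35 -0.09]
```

```bash
cat >> h.py <<'E'
def plan(xy,z,yaw,flip=0):
    """turn first (tool z), then shift, given in the frame after the turn; also corrects tilt"""
    s=read_state();R=Ro.from_rotvec(s['tcp_rot']).as_matrix()
    cur=np.arctan2(R[1,1],R[0,1]);dy=(yaw-cur+np.pi/2)%np.pi-np.pi/2+flip*np.pi
    y=np.array([np.cos(cur+dy),np.sin(cur+dy),0]);zt=np.array([0,0,-1.]);R2=np.c_[np.cross(y,zt),y,zt]
    tv=Ro.from_matrix(R.T@R2).as_rotvec()
    if flip: tv=np.array([0,0,-dy])
    print('turn',(np.degrees(tv)/30).round(3),'then shift',(R2.T@(np.array([*xy,z])-s['tool_pos'])/150).round(3),'| pos',s['tool_pos'].round(1),'t',round(s['time'],2),'F',s['contact_force'].round(1),'w',round(s['gripper_width'],1),'ff',np.round(s['finger_force'],1),'q',s['q'].round(2))
E
python3 -c "
from h import *
plan((449.5,411.7),120,1.414)"
```

```text
turn [ 0.    -0.    -0.451] then shift [-1.557 -0.872  0.83 ] | pos [239.2 577.4 244.5] t 0.5 F [-0.4  0.2 -0. ] w 87.3 ff 0.0 q [-1.2   0.33 -0.06  1.46  0.02  1.35 -0.09]
```

```bash
python3 -m handwheel '[[0,0,0,0,0,-0.226,0.5],[0,0,0,0,0,-0.225,0.5],[-0.26,-0.145,0.138,0,0,0,0.5],[-0.26,-0.145,0.138,0,0,0,0.5],[-0.26,-0.145,0.138,0,0,0,0.5],[-0.26,-0.145,0.138,0,0,0,0.5],[-0.26,-0.145,0.138,0,0,0,0.5],[-0.257,-0.147,0.14,0,0,0,0.5],[0,0,0,0,0,0,0.5],[0,0,0,0,0,0,0.5]]'; python3 -c "
from h import *
plan((449.5,411.7),26,1.414)
cv2.imwrite('pics/w1.png',get_image('wrist')['img'][:,:,::-1])"
```

```text
time: 1.75
tool_pos: [449.2, 412.3, 120.2]
tcp_rot: [-0.246, -3.132, -0.001]
contact_force: [-0.1, 0.8, 0.5]
gripper_width: 43.7
finger_force: 0.0
turn [ 0.001 -0.001  0.001] then shift [-0.003 -0.004  0.628] | pos [449.2 412.3 120.2] t 1.75 F [-0.1  0.8  0.5] w 43.7 ff 0.0 q [-0.84  0.39  0.03  1.65 -0.01  1.1   0.61]
```

View pics/w1.png

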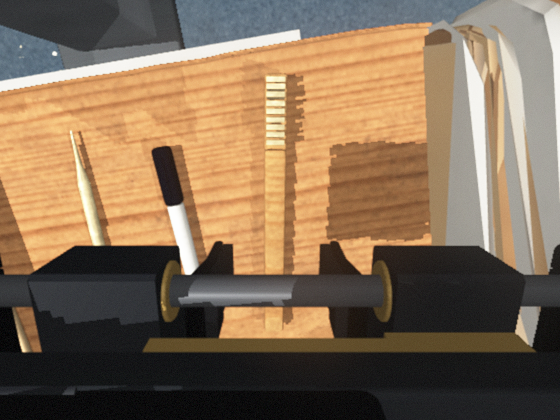

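```bash
python3 -m handwheel '[[-0.003,-0.004,0.15,0,0,0,0.5],[0,0,0.15,0,0,0,0.5],[0,0,0.15,0,0,0,0.5],[0,0,0.12,0,0,0,0.5],[0,0,0.062,0,0,0,0.5],[0,0,0,0,0,0,0.5],[0,0,0,0,0,0,0],[0,0,0,0,0,0,0],[0,0,0,0,0,0,0],[0,0,0,0,0,0,0]]'; python3 -c "
from h import *
plan((454.8,-117.7),130,1.5538)"; python3 -m handwheel '[[0,0,-0.15,0,0,0,0],[0,0,-0.25,0,0,0,0],[0,0,-0.3,0,0,0,0],[0,0,0,0,0,0,0]]';python3 -c "
from h import *
plan((454.8,-117.7),130,1.5538)"
```

```text
time: 3.05
tool_pos: [450.0, 411.2, 25.6]
tcp_rot: [0.246, 3.132, 0.001]
contact_force: [-0.3, 0.3, 2.3]
gripper_width: 15.7
finger_force: 30.0
turn [ 0.001  0.001 -0.267] then shift [-0.092 -3.525 -0.696] | pos [450.  411.2  25.6] t 3.05 F [-0.3  0.3  2.3] w 15.7 ff 30.0 q [-0.83  0.5   0.02  1.71 -0.01  0.92  0.61]
time: 3.55
tool_pos: [451.5, 412.7, 134.3]
tcp_rot: [0.246, 3.128, 0.008]
contact_force: [-0.2, -0.3, -1.7]
gripper_width: 15.6
finger_force: 30.0
turn [ 0.01   0.008 -0.267] then shift [-0.082 -3.535  0.029] | pos [451.5 412.7 134.3] t 3.55 F [-0.2 -0.3 -1.7] w 15.6 ff 30.0 q [-0.84  0.38  0.03  1.64 -0.01  1.12  0.61]
```

```bash
python3 -m handwheel '[[0,0,0,0,0,-0.267,0],[0,-0.355,0,0,0,0,0],[-0.02,-0.355,0,0,0,0,0],[-0.02,-0.355,0,0,0,0,0],[-0.02,-0.355,0,0,0,0,0],[-0.02,-0.355,0,0,0,0,0],[0,-0.355,0,0,0,0,0],[0,-0.355,0,0,0,0,0],[0,-0.35,0,0,0,0,0],[0,-0.35,0,0,0,0,0],[0,-0.35,0,0,0,0,0],[0,0,0,0,0,0,0]]'; python3 -m handwheel '[[0,0,0,0,0,0,0]]'; python3 - <<'E'
from h import *
plan((454.8,-117.7),110,1.5538)
d=get_image('top');w=get_image('wrist');s=get_image('side')
im=np.zeros((600,800,3),np.uint8);im[:420,:560]=w['img']
a=ortho(d,110,330,580,-180,-60,2);im[:500,560:800]=a
b=s['img'][100:260,260:460];im[430:590,:200]=b
cv2.imwrite('pics/d.png',im[:,:,::-1])
E
```

```text
time: 5.05
tool_pos: [451.9, -123.1, 129.7]
tcp_rot: [-0.037, -3.141, 0.002]
contact_force: [-0.1, 0.1, -0.9]
gripper_width: 15.8
finger_force: 30.0
time: 5.18
tool_pos: [452.6, -118.6, 129.7]
tcp_rot: [-0.026, -3.141, -0.001]
contact_force: [0.1, 0.6, -1.3]
gripper_width: 15.9
finger_force: 30.0
turn [ 0.001 -0.002  0.   ] then shift [-0.014  0.006  0.131] | pos [ 452.6 -118.6  129.7] t 5.17 F [ 0.1  0.6 -1.3] w 15.9 ff 30.0 q [-0.21  0.08  0.39  2.02 -0.04  1.04  1.75]
```

View pics/d.png

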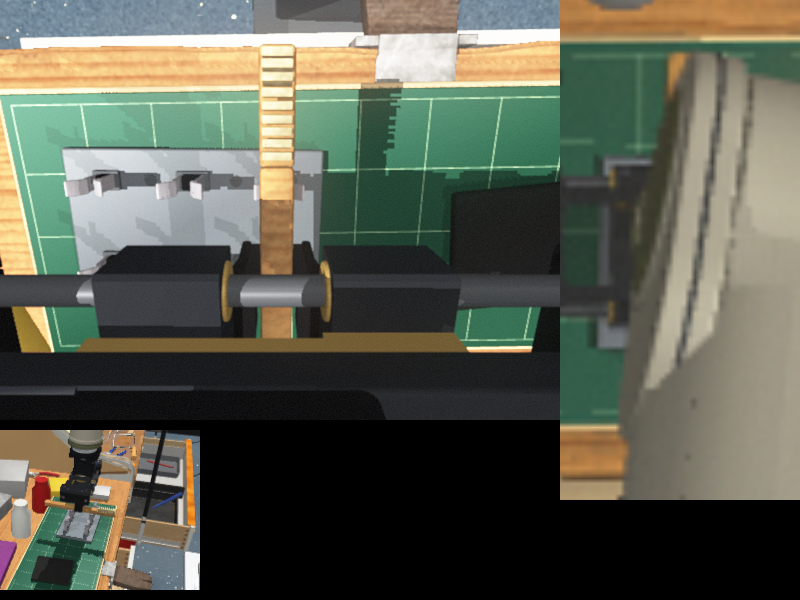

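```bash
python3 - <<'E'
from h import *
w=get_image('wrist')
print('bristle end',ray(w,278,45,124),'handle sides at z 117',ray(w,262,190,117),ray(w,293,190,117))
print('rail corners',ray(w,323,151,29.6),ray(w,64,149,29.6))
print('exp px',proj(w,(403.3,-85.9,29.6)),proj(w,(400.3,-267.8,29.6)))
c,s=np.cos(-.017),np.sin(-.017)
for ly in(60,0,-60):print(ly,proj(w,(453.8-30*c-ly*s,-177.7-30*s+ly*c,67)))
E
```

```text
bristle end [ 355.56162047 -116.0804877   124.        ] handle sides at z 117 [ 414.30776184 -124.02925098  117.        ] [ 414.51352466 -110.0227668   117.        ]
rail corners [406.0711345  -85.09315608  29.6       ] [ 402.10102882 -263.40040086   29.6       ]
exp px [321.91193218 146.95079896] [ 57.14812301 146.44529266]
60 [277.02854782 189.57964881]
0 [176.93693027 189.35297391]
-60 [ 76.77033212 189.1261292 ]
```

```bash
python3 -m handwheel '[[-0.006,0.004,0.12,0,0,0,0],[0,0,0.12,0,0,0,0],[0,0,0.06,0,0,0,0],[0,0,0,0,0,0,0]]' | grep -E "pos|force"; for i in 1; do :; done; python3 -m handwheel '[[0,0,0.015,0,0,0,0],[0,0,0,0,0,0,0]]'| grep -E "pos|force"; python3 -m handwheel '[[0,0,0.015,0,0,0,0],[0,0,0,0,0,0,0]]'| grep -E "pos|force"; python3 -m handwheel '[[0,0,0.015,0,0,0,0],[0,0,0,0,0,0,0]]'| grep -E "pos|force"
```

```text
tool_pos: [453.9, -118.0, 85.1]
contact_force: [-0.7, 1.4, 1.0]
finger_force: 30.0
tool_pos: [454.7, -118.4, 83.8]
contact_force: [0.3, 2.0, 3.7]
finger_force: 30.0
tool_pos: [454.3, -118.4, 81.0]
contact_force: [2.1, 2.7, 0.8]
finger_force: 30.0
tool_pos: [453.7, -118.5, 78.2]
contact_force: [2.5, 2.6, -0.5]
finger_force: 30.0
```

```bash
f(){ grep -E "pos|contact"; }; python3 -m handwheel '[[0,0.004,0.015,0,0,0,0],[0,0,0,0,0,0,0]]'|f; python3 -m handwheel '[[0,0.004,0.015,0,0,0,0],[0,0,0,0,0,0,0]]'|f;  python3 -m handwheel '[[0,0,0.015,0,0,0,0],[0,0,0,0,0,0,0]]'|f;python3 -m handwheel '[[0,0,0.015,0,0,0,0],[0,0,0,0,0,0,0]]'|f; python3 -c "
from h import *
plan((454.8,-117.7),67,1.5538)"
```

```text
tool_pos: [453.6, -118.0, 75.9]
contact_force: [1.1, 2.2, -1.7]
tool_pos: [453.7, -117.5, 73.7]
contact_force: [1.3, 1.4, -1.8]
tool_pos: [453.8, -117.5, 71.5]
contact_force: [1.4, 1.0, -2.1]
tool_pos: [453.6, -117.0, 69.0]
contact_force: [2.3, 4.0, -5.0]
turn [ 0.001 -0.001  0.001] then shift [-0.008 -0.004  0.013] | pos [ 453.6 -117.    69. ] t 7.62 F [ 2.3  4.  -5. ] w 15.6 ff 30.0 q [-0.2   0.18  0.39  2.07 -0.09  0.91  1.79]
```

```bash
f(){ grep -E "pos|contact"; }; python3 -m handwheel '[[0,0,0.012,0,0,0,0],[0,0,0,0,0,0,0]]'|f; python3 -m handwheel '[[0,0,0.01,0,0,0,0],[0,0,0,0,0,0,0]]'|f;  python3 -m handwheel '[[0,0,0.01,0,0,0,0],[0,0,0,0,0,0,0]]'|f
```

```text
tool_pos: [453.8, -117.1, 67.6]
contact_force: [0.9, 4.3, -0.5]
tool_pos: [454.0, -117.1, 67.0]
contact_force: [-5.3, 6.6, 13.7]
tool_pos: [454.2, -117.2, 66.5]
contact_force: [-10.7, 7.9, 30.1]
```

```bash
python3 -m handwheel '[[0,0,-0.014,0,0,0,0],[0,0,0,0,0,0,0.45],[0,0,0,0,0,0,0.45],[0,0,0,0,0,0,0.45],[0,0,-0.1,0,0,0,0.45],[0,0,-0.2,0,0,0,0.45],[0,0,-0.3,0,0,0,0.45],[0,0,0,0,0,0,0.45]]'; python3 -c "
from h import *
plan((428.7,-398.7),120,0.042)
plan((428.7,-398.7),120,0.042,1)"
```

```text
time: 9.38
tool_pos: [456.0, -118.0, 160.8]
tcp_rot: [0.027, 3.135, -0.0]
contact_force: [0.3, -0.2, -0.5]
gripper_width: 39.3
finger_force: 0.0
turn [0.01  0.01  2.887] then shift [-1.862 -0.26   0.272] | pos [ 456.  -118.   160.8] t 9.38 F [ 0.3 -0.2 -0.5] w 39.3 ff 0.0 q [-0.22  0.05  0.39  1.99 -0.02  1.11  1.73]
turn [ 0.     0.    -3.113] then shift [1.862 0.26  0.272] | pos [ 456.  -118.   160.8] t 9.38 F [ 0.3 -0.2 -0.5] w 39.3 ff 0.0 q [-0.22  0.05  0.39  1.99 -0.02  1.11  1.73]
```

```bash
python3 -m handwheel '[[0,0,0,0,0,0.32,0.88],[0,0,0,0,0,0.32,0.88],[0,0,0,0,0,0.32,0.88],[0,0,0,0,0,0.32,0.88],[0,0,0,0,0,0.32,0.88],[0,0,0,0,0,0.32,0.88],[0,0,0,0,0,0.32,0.88],[0,0,0,0,0,0.32,0.88],[0,0,0,0,0,0.327,0.88],[0,0,0,0,0,0,0.88]]' >/dev/null;  python3 -m handwheel '[[-0.31,-0.044,0.02,0,0,0,0.88],[-0.31,-0.044,0.05,0,0,0,0.88],[-0.31,-0.044,0.05,0,0,0,0.88],[-0.31,-0.044,0.05,0,0,0,0.88],[-0.31,-0.044,0.05,0,0,0,0.88],[-0.31,-0.04,0.05,0,0,0,0.88],[0,0,0,0,0,0,0.88],[0,0,0,0,0,0,0.88]]' >/dev/null; python3 - <<'E'
from h import *
plan((428.7,-398.7),27,0.042)
d=get_image('top');w=get_image('wrist')
im=np.zeros((600,800,3),np.uint8);im[:420,:560]=w['img']
a=ortho(d,50,340,570,-240,-120,2);im[:460,560:800]=a
cv2.imwrite('pics/e.png',im[:,:,::-1])
E
```

```text
turn [-0.001 -0.001  0.006] then shift [-0.009  0.013  0.593] | pos [ 426.7 -397.4  116. ] t 11.62 F [ 0.   0.6 -0. ] w 76.6 ff 0.0 q [ 0.17  0.39  0.62  1.75 -0.26  1.08  0.92]
```

View pics/e.png

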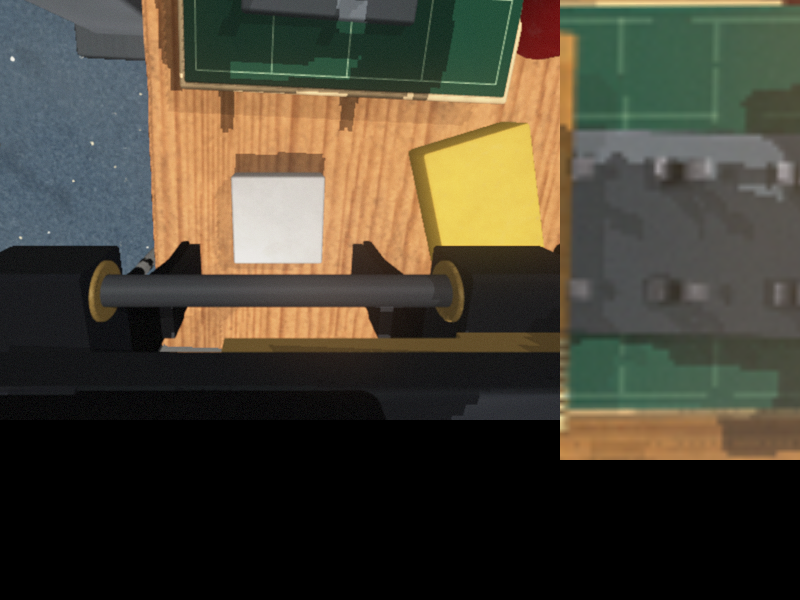

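```bash
python3 - <<'E'
from h import *
w=get_image('wrist')
P=[ray(w,u,v,19) for u,v in[(233,175),(324,175),(322.5,263),(235,263)]]
print(np.round(P,1),np.mean(P,0))
E
python3 -m handwheel '[[-0.009,0.013,0.15,0,0,0,0.88],[0,0,0.2,0,0,0,0.88],[0,0,0.15,0,0,0,0.88],[0,0,0.1,0,0,0,0.88],[0,0,0,0,0,0,0.88],[0,0,0,0,0,0,0.88]]';python3 -c "
from h import *
plan((428.7,-398.7),25,0.042)"
```

```text
[[ 396.7 -366.7   19. ]
 [ 459.7 -363.8   19. ]
 [ 464.  -429.7   19. ]
 [ 399.  -432.6   19. ]] [ 429.86379766 -398.20450646   19.        ]
time: 12.52
tool_pos: [429.2, -399.4, 27.2]
tcp_rot: [2.173, 2.267, 0.001]
contact_force: [0.1, -0.8, -0.1]
gripper_width: 76.7
finger_force: 0.0
turn [0.002 0.001 0.001] then shift [ 0.005 -0.003  0.015] | pos [ 429.2 -399.4   27.2] t 12.53 F [ 0.1 -0.8 -0.1] w 76.7 ff 0.0 q [ 0.21  0.52  0.57  1.8  -0.34  0.92  0.98]
```

```bash
python3 -m handwheel '[[0.005,-0.002,0.015,0,0,0,0.88],[0,0,0,0,0,0,0],[0,0,0,0,0,0,0],[0,0,0,0,0,0,0],[0,0,0,0,0,0,0]]'; python3 -c "
from h import *
plan((428.7,-398.7),25,0.042)"; python3 -m handwheel '[[0,0,-0.1,0,0,0,0],[0,0,-0.3,0,0,0,0],[0,0,-0.3,0,0,0,0],[0,0,-0.3,0,0,0,0],[0,0,0,0,0,0,0],[0,0,0,0,0,0,0]]';python3 -c "
from h import *
plan((480.2,62),110,0.087)"
```

```text
time: 13.15
tool_pos: [428.5, -398.4, 24.2]
tcp_rot: [2.174, 2.268, 0.0]
contact_force: [-0.8, 0.5, 4.1]
gripper_width: 65.7
finger_force: 30.0
turn [ 0.001 -0.     0.001] then shift [-0.002  0.001 -0.005] | pos [ 428.5 -398.4   24.2] t 13.15 F [-0.8  0.5  4.1] w 65.7 ff 30.0 q [ 0.22  0.52  0.57  1.81 -0.34  0.91  0.98]
time: 13.9
tool_pos: [427.8, -397.7, 173.0]
tcp_rot: [-2.173, -2.267, -0.0]
contact_force: [-0.7, 0.4, -6.2]
gripper_width: 65.5
finger_force: 30.0
turn [-0.002 -0.003 -0.085] then shift [3.023 0.614 0.42 ] | pos [ 427.8 -397.7  173. ] t 13.9 F [-0.7  0.4 -6.2] w 65.5 ff 30.0 q [ 0.14  0.33  0.65  1.69 -0.22  1.19  0.89]
```

```bash
python3 -m handwheel '[[0,0,0,0,0,-0.085,0],[0.3,0.061,0,0,0,0,0],[0.3,0.061,0,0,0,0,0],[0.3,0.061,0,0,0,0,0],[0.3,0.061,0,0,0,0,0],[0.3,0.061,0,0,0,0,0],[0.3,0.061,0,0,0,0,0],[0.3,0.061,0,0,0,0,0],[0.3,0.061,0,0,0,0,0],[0.3,0.061,0,0,0,0,0],[0.323,0.065,0,0,0,0,0]]'>/dev/null; python3 -m handwheel '[[0,0,0.1,0,0,0,0],[0,0,0.15,0,0,0,0],[0,0,0.15,0,0,0,0],[0,0,0,0,0,0,0],[0,0,0,0,0,0,0]]'; python3 - <<'E'
from h import *
plan((480.2,62),53.8,0.087)
w=get_image('wrist')
im=np.zeros((600,800,3),np.uint8);im[:420,:560]=w['img']
im[430:600,:350]=get_image('side')['img'][180:350,200:550]
cv2.imwrite('pics/f.png',im[:,:,::-1])
E
```

```text
time: 15.9
tool_pos: [480.7, 60.9, 114.1]
tcp_rot: [-2.123, -2.315, 0.001]
contact_force: [-0.7, 0.0, -4.9]
gripper_width: 65.3
finger_force: 30.0
turn [-0.001  0.    -0.001] then shift [ 0.007 -0.003  0.402] | pos [480.7  60.9 114.1] t 15.9 F [-0.7  0.  -4.9] w 65.3 ff 30.0 q [-0.49  0.14  0.29  1.99 -0.05  1.01 -0.09]
```

View pics/f.png

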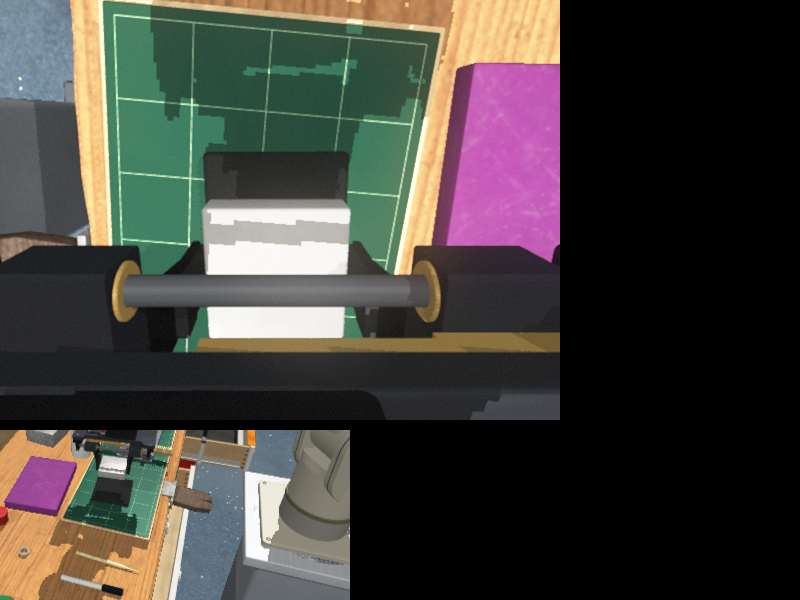

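```bash
python3 - <<'E'
from h import *
w=get_image('wrist');z=114.1-24.2
a,b=ray(w,206,153,29.6),ray(w,347,153,29.6);print('pad edge',a,b,np.hypot(*(b-a)[:2]))
for v,zz in((208,z+19),(201,z)):
  a,b=ray(w,203.5,v,zz),ray(w,350,v,zz);print('block edge',zz,a,b,np.hypot(*(b-a)[:2]))
c,s=np.cos(.087),np.sin(.087)
for zz,l,p in((29.6,48,(480.2,62)),(z+19,33,(480.7,60.9+.6)),(z,33,(480.7,60.9+.6))):
  print(zz,[proj(w,(p[0]+c*x-s*l,p[1]+s*x+c*l,zz)).round(1) for x in(-l,l)])
E
```

```text
pad edge [432.58675086 104.86790104  29.6       ] [523.42902858 112.73219776  29.6       ] 91.18205186636067
block edge 108.89999999999999 [447.28809862  90.45184592 108.9       ] [511.01219586  95.94185074 108.9       ] 63.96014947665683
block edge 89.89999999999999 [443.54801353  88.60671518  89.9       ] [515.2006044   94.78373723  89.9       ] 71.91835217810481
29.6 [array([199.3, 151.2]), array([347.9, 151.1])]
108.89999999999999 [array([198.2, 205.2]), array([349.7, 205.1])]
89.89999999999999 [array([206.6, 195.5]), array([341.6, 195.4])]
```

```bash
f(){ grep -E "pos|contact"; }; python3 -m handwheel '[[0.004,-0.003,0.12,0,0,0,0],[0,0,0.15,0,0,0,0],[0,0,0.1,0,0,0,0],[0,0,0.01,0,0,0,0],[0,0,0,0,0,0,0]]'|f; python3 -m handwheel '[[0,0,0.014,0,0,0,0],[0,0,0,0,0,0,0]]'|f;python3 -m handwheel '[[0,0,0.01,0,0,0,0],[0,0,0,0,0,0,0]]'|f
python3 -c "
from h import *
plan((480.2,62),53.8,0.087)"
```

```text
tool_pos: [480.8, 62.0, 57.7]
contact_force: [0.8, -0.3, -6.5]
tool_pos: [480.5, 62.0, 55.2]
contact_force: [0.6, -0.3, -4.7]
tool_pos: [480.5, 62.0, 53.8]
contact_force: [-1.6, 0.0, -0.5]
turn [ 0.001 -0.    -0.   ] then shift [ 0.    -0.002 -0.   ] | pos [480.5  62.   53.8] t 17.18 F [-1.6  0.  -0.5] w 65.6 ff 30.0 q [-0.48  0.23  0.28  2.04 -0.08  0.88 -0.06]
```

Down on the pad; release and lift, then plan for the ring.

```bash
python3 -m handwheel '[[0,0,0.003,0,0,0,0],[0,0,0,0,0,0,0.9],[0,0,0,0,0,0,0.9],[0,0,0,0,0,0,0.9],[0,0,0,0,0,0,0.9],[0,0,-0.15,0,0,0,0.9],[0,0,-0.35,0,0,0,0.9],[0,0,-0.2,0,0,0,0.6],[0,0,0,0,0,0,0.6]]'; python3 - <<'E'
from seg import *
plan((622.8,299.8),110,0.087)
plan((622.8,299.8),110,1.57)
w=get_image('wrist')
o,m=seg(w,'blk',(430,530,10,110),48.6,lambda h,s,v:(s<40)&(v>120))
E
```

```text
time: 18.3
tool_pos: [481.7, 62.3, 160.3]
tcp_rot: [2.121, 2.314, 0.007]
contact_force: [0.5, 0.2, -0.4]
gripper_width: 65.8
finger_force: 0.0
turn [ 0.009 -0.002 -0.   ] then shift [1.496 1.075 0.335] | pos [481.7  62.3 160.3] t 18.3 F [ 0.5  0.2 -0.4] w 65.8 ff 0.0 q [-0.5   0.08  0.29  1.95 -0.03  1.11 -0.11]
turn [ 0.009  0.004 -2.833] then shift [-0.939  1.584  0.335] | pos [481.7  62.3 160.3] t 18.3 F [ 0.5  0.2 -0.4] w 65.8 ff 0.0 q [-0.5   0.08  0.29  1.95 -0.03  1.11 -0.11]
blk c [481.   62.4] cent [481.   62.3] dims 68.4 66.7 ang -1.482
```

```bash
python3 -m handwheel '[[0,0,0,0,0,-0.35,0.5],[0,0,0,0,0,-0.35,0.5],[0,0,0,0,0,-0.35,0.5],[0,0,0,0,0,-0.35,0.5],[0,0,0,0,0,-0.35,0.5],[0,0,0,0,0,-0.35,0.5],[0,0,0,0,0,-0.35,0.5],[0,0,0,0,0,-0.35,0.5],[0,0,0,0,0,-0.033,0.5],[0,0,0,0,0,0,0.5]]'>/dev/null; python3 -m handwheel '[[-0.15,0.26,0.0,0,0,0,0.5],[-0.15,0.26,0.0,0,0,0,0.5],[-0.15,0.26,0.05,0,0,0,0.5],[-0.15,0.26,0.09,0,0,0,0.5],[-0.15,0.26,0.09,0,0,0,0.5],[-0.189,0.284,0.09,0,0,0,0.5],[0,0,0,0,0,0,0.5],[0,0,0,0,0,0,0.5]]'; python3 - <<'E'
from seg import *
plan((622.8,299.8),25,1.57)
w=get_image('wrist')
im=np.zeros((600,800,3),np.uint8);im[:420,:560]=w['img']
d=get_image('top');im[:,560:]=cv2.resize(ortho(d,48,330,630,-20,100,2),(240,600))
cv2.imwrite('pics/g.png',im[:,:,::-1])
seg(d,'blk',(430,530,10,110),48.6,lambda h,s,v:(s<40)&(v>120))
seg(d,'pad',(415,545,-5,130),29.6,lambda h,s,v:(v<60)|(s<40)&(v>120))
E
```

```text
time: 20.6
tool_pos: [621.2, 298.7, 109.4]
tcp_rot: [-0.004, -3.141, 0.002]
contact_force: [0.4, -1.7, 0.4]
gripper_width: 43.7
finger_force: 0.0
turn [-0.002 -0.001 -0.004] then shift [-0.011  0.007  0.563] | pos [621.2 298.7 109.4] t 20.6 F [ 0.4 -1.7  0.4] w 43.7 ff 0.0 q [-0.61  0.57  0.13  1.43 -0.08  1.15  1.1 ]
blk c [480.5  60.4] cent [480.4  60.2] dims 66.1 66.2 ang 0.09
pad c [480.1  63.4] cent [478.6  64.5] dims 101.1 97.1 ang -1.481
```

View pics/g.png

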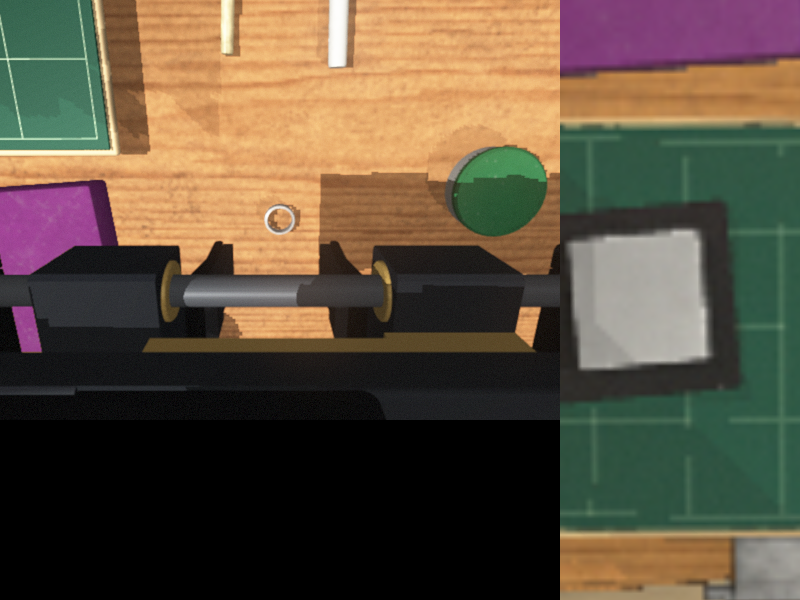

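```bash
python3 -c "
from h import *
w=get_image('wrist');print(ray(w,280.5,219,8))"
python3 -m handwheel '[[-0.011,0.009,0.15,0,0,0,0.5],[0,0,0.2,0,0,0,0.5],[0,0,0.14,0,0,0,0.5],[0,0,0.07,0,0,0,0.5],[0,0,0,0,0,0,0.5]]';python3 -c "
from h import *
plan((622.8,299.8),24,1.57)"
```

```text
[623.92614813 301.04910327   8.        ]
time: 21.38
tool_pos: [622.7, 300.6, 25.4]
tcp_rot: [-0.001, -3.141, 0.001]
contact_force: [-0.4, 0.0, 0.7]
gripper_width: 43.9
finger_force: 0.0
turn [-0.001 -0.001  0.   ] then shift [-0.    -0.005  0.01 ] | pos [622.7 300.6  25.4] t 21.38 F [-0.4  0.   0.7] w 43.9 ff 0.0 q [-0.6   0.66  0.12  1.47 -0.09  1.01  1.11]
```

```bash
python3 -m handwheel '[[0,0,0.006,0,0,0,0.5],[0,0,0,0,0,0,0],[0,0,0,0,0,0,0],[0,0,0,0,0,0,0],[0,0,0,0,0,0,0]]';python3 -m handwheel '[[0,0,-0.15,0,0,0,0],[0,0,-0.3,0,0,0,0],[0,0,-0.3,0,0,0,0],[0,0,0,0,0,0,0],[0,0,0,0,0,0,0]]';python3 -c "
from h import *
plan((480.3,61.8),100,1.57)"
```

```text
time: 22.0
tool_pos: [623.1, 300.8, 25.3]
tcp_rot: [0.001, 3.141, 0.0]
contact_force: [-0.5, -0.4, 1.5]
gripper_width: 20.1
finger_force: 30.0
time: 22.62
tool_pos: [622.9, 300.8, 138.5]
tcp_rot: [0.001, 3.141, 0.001]
contact_force: [-0.0, -0.1, -0.1]
gripper_width: 20.1
finger_force: 30.0
turn [0.001 0.001 0.   ] then shift [ 0.95  -1.594  0.257] | pos [622.9 300.8 138.5] t 22.62 F [-0.  -0.1 -0.1] w 20.1 ff 30.0 q [-0.61  0.54  0.13  1.4  -0.07  1.2   1.1 ]
```

```bash
python3 -m handwheel '[[0.13,-0.22,0,0,0,0,0],[0.13,-0.22,0,0,0,0,0],[0.13,-0.22,0,0,0,0,0],[0.14,-0.23,0,0,0,0,0],[0.14,-0.235,0,0,0,0,0],[0.14,-0.235,0,0,0,0,0],[0.14,-0.234,0,0,0,0,0],[0,0,0.1,0,0,0,0],[0,0,0.1,0,0,0,0],[0,0,0,0,0,0,0],[0,0,0,0,0,0,0]]'; python3 - <<'E'
from h import *
plan((480.3,61.8),74,1.57)
d=get_image('side');t=read_state()['tool_pos'];u,v=proj(d,(t[0],t[1],t[2]-20)).astype(int)
c=d['img'][v-50:v+50,u-65:u+65];cv2.imwrite('pics/i.png',cv2.resize(c,None,fx=6,fy=6,interpolation=cv2.INTER_CUBIC)[:,:,::-1])
E
```

```text
time: 24.0
tool_pos: [480.5, 62.4, 107.4]
tcp_rot: [0.001, -3.141, 0.0]
contact_force: [-0.6, 0.1, -0.4]
gripper_width: 19.6
finger_force: 30.0
turn [-0.    -0.001  0.002] then shift [ 0.001 -0.004  0.223] | pos [480.5  62.4 107.4] t 24.0 F [-0.6  0.1 -0.4] w 19.6 ff 30.0 q [-0.42  0.15  0.21  1.99 -0.04  1.    1.38]
```

View pics/i.png

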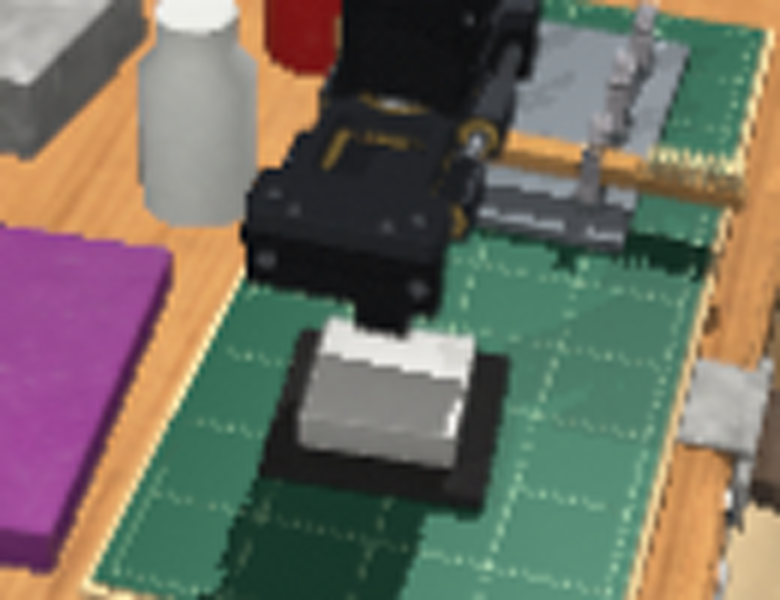

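```bash
f(){ grep -E "pos|contact"; }; python3 -m handwheel '[[0,-0.003,0.12,0,0,0,0],[0,0,0.08,0,0,0,0],[0,0,0.01,0,0,0,0],[0,0,0,0,0,0,0]]'|f; python3 -m handwheel '[[0,0,0.01,0,0,0,0],[0,0,0,0,0,0,0]]'|f;python3 -m handwheel '[[0,0,0.005,0,0,0,0],[0,0,0,0,0,0,0]]'|f
```

```text
tool_pos: [480.5, 61.4, 76.4]
contact_force: [0.3, -0.6, -0.1]
tool_pos: [480.5, 61.3, 74.8]
contact_force: [0.6, -0.3, -0.2]
tool_pos: [480.4, 61.3, 73.9]
contact_force: [0.5, -0.6, -0.2]
```

```bash
python3 -m handwheel '[[0,0,0.003,0,0,0,0],[0,0,0,0,0,0,0.27],[0,0,0,0,0,0,0.35],[0,0,0,0,0,0,0.4],[0,0,0,0,0,0,0.4],[0,0,-0.15,0,0,0,0.4],[0,0,-0.35,0,0,0,0.4],[0,0,0,0,0,0,0.4],[0,0,0,0,0,0,0.4]]';python3 -c "
from h import *
plan((453,337.1),110,1.588)"
```

```text
time: 26.18
tool_pos: [480.2, 61.3, 148.1]
tcp_rot: [0.001, 3.142, 0.0]
contact_force: [0.1, 0.7, -0.8]
gripper_width: 34.5
finger_force: 0.0
turn [ 0.     0.    -0.034] then shift [0.149 1.841 0.254] | pos [480.2  61.3 148.1] t 26.18 F [ 0.1  0.7 -0.8] w 34.5 ff 0.0 q [-0.42  0.1   0.21  1.96 -0.02  1.09  1.37]
```

```bash
python3 -m handwheel '[[0,0,0,0,0,-0.034,0.5],[0.025,0.3,0,0,0,0,0.5],[0.025,0.31,0,0,0,0,0.5],[0.025,0.31,0.06,0,0,0,0.5],[0.025,0.31,0.06,0,0,0,0.5],[0.025,0.31,0.06,0,0,0,0.5],[0.024,0.3,0.074,0,0,0,0.5],[0,0,0,0,0,0,0.5],[0,0,0,0,0,0,0.5]]'; python3 - <<'E'
from seg import *
plan((453.2,337.1),25,1.588)
d=get_image('top');w=get_image('wrist')
seg(d,'blk',(430,530,10,110),48.6,lambda h,s,v:(s<40)&(v>100))
seg(d,'pad',(415,545,-5,130),29.6,lambda h,s,v:(v<60))
im=np.zeros((600,800,3),np.uint8);im[:420,:560]=w['img']
im[:240,560:]=cv2.resize(ortho(d,48,420,540,0,120,2),(240,240),interpolation=cv2.INTER_CUBIC)
s=get_image('side');u,v=proj(s,(480,62,48)).astype(int);im[250:490,560:]=cv2.resize(s['img'][v-25:v+25,u-25:u+25],(240,240),interpolation=cv2.INTER_CUBIC)
cv2.imwrite('pics/j.png',im[:,:,::-1])
E
```

```text
time: 27.3
tool_pos: [453.0, 336.0, 109.3]
tcp_rot: [0.027, -3.14, 0.002]
contact_force: [-0.0, -0.4, 0.3]
gripper_width: 43.7
finger_force: 0.0
turn [-0.003 -0.002  0.   ] then shift [-0.001  0.007  0.562] | pos [453.  336.  109.3] t 27.3 F [-0.  -0.4  0.3] w 43.7 ff 0.0 q [-0.74  0.31  0.02  1.78 -0.01  1.05  0.87]
blk c [480.5  60.6] cent [480.4  60.6] dims 67.5 67.2 ang -1.48
pad c [480.1  62.1] cent [478.5  63. ] dims 98.6 96.6 ang -1.486
```

View pics/j.png

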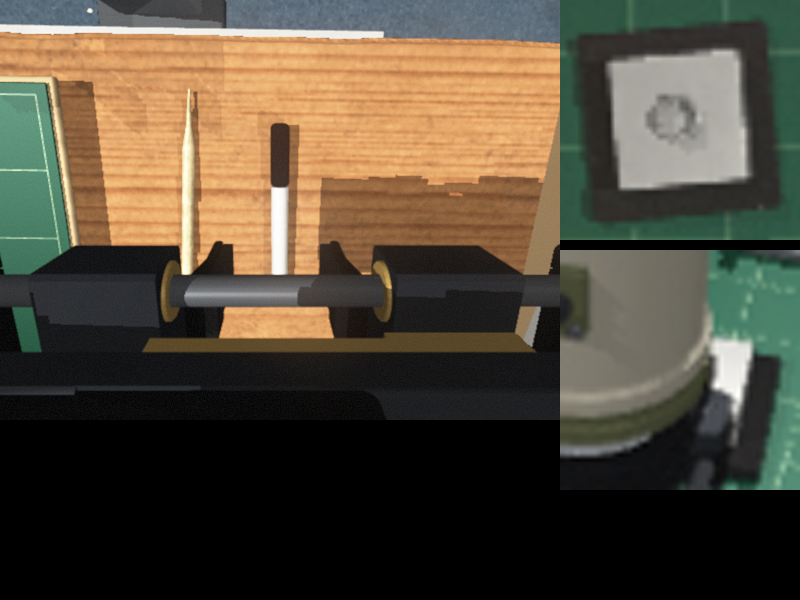

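```bash
python3 -m handwheel '[[0,0.008,0.15,0,0,0,0.5],[0,0,0.2,0,0,0,0.5],[0,0,0.14,0,0,0,0.5],[0,0,0.077,0,0,0,0.5],[0,0,0,0,0,0,0.5],[0,0,0,0,0,0,0.5],[0,0,0,0,0,0,0],[0,0,0,0,0,0,0],[0,0,0,0,0,0,0],[0,0,0,0,0,0,0]]'; python3 -m handwheel '[[0,0,-0.15,0,0,0,0],[0,0,-0.3,0,0,0,0],[0,0,-0.25,0,0,0,0],[0,0,0,0,0,0,0],[0,0,0,0,0,0,0]]'; python3 -c "
from h import *
plan((453.8,-177.7),110,1.5538)"
```

```text
time: 28.7
tool_pos: [453.2, 338.1, 25.3]
tcp_rot: [-0.027, 3.141, 0.0]
contact_force: [0.7, 0.6, 0.9]
gripper_width: 11.5
finger_force: 29.1
time: 29.32
tool_pos: [452.8, 337.8, 129.6]
tcp_rot: [0.027, -3.141, 0.001]
contact_force: [-0.0, -0.2, -0.4]
gripper_width: 11.2
finger_force: 30.0
turn [-0.001 -0.001  0.065] then shift [-0.065 -3.436  0.131] | pos [452.8 337.8 129.6] t 29.32 F [-0.  -0.2 -0.4] w 11.2 ff 30.0 q [-0.74  0.29  0.02  1.76 -0.01  1.09  0.87]
```

```bash
python3 -m handwheel '[[0,0,0,0,0,0.065,0],[-0.01,-0.34,0,0,0,0,0],[-0.01,-0.34,0,0,0,0,0],[-0.01,-0.34,0,0,0,0,0],[-0.01,-0.34,0,0,0,0,0],[-0.01,-0.34,0,0,0,0,0],[-0.01,-0.34,0,0,0,0,0],[-0.01,-0.34,0,0,0,0,0],[0,-0.34,0,0,0,0,0],[0,-0.34,0,0,0,0,0],[0,-0.372,0,0,0,0,0],[0,0,0,0,0,0,0]]'>/dev/null; python3 -m handwheel '[[0,0,0.05,0,0,0,0],[0,0,0,0,0,0,0]]'; python3 - <<'E'
from h import *
plan((454.3,-177.1),95,1.5538)
w=get_image('wrist');cv2.imwrite('pics/k.png',w['img'][:,:,::-1])
E
```

```text
time: 31.08
tool_pos: [454.6, -175.4, 121.6]
tcp_rot: [-0.024, -3.14, -0.001]
contact_force: [0.2, 0.3, -0.5]
gripper_width: 11.2
finger_force: 30.0
turn [ 0.001 -0.004  0.003] then shift [ 0.002 -0.011  0.177] | pos [ 454.6 -175.4  121.6] t 31.07 F [ 0.2  0.3 -0.5] w 11.2 ff 30.0 q [-0.13  0.14  0.44  1.98 -0.07  1.03  1.89]
```

View pics/k.png

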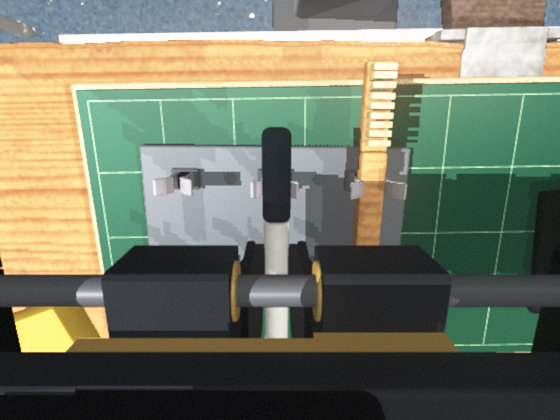

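```bash
f(){ grep -E "pos|contact"; }; python3 -m handwheel '[[0.002,-0.008,0.1,0,0,0,0],[0,0,0.1,0,0,0,0],[0,0,0.04,0,0,0,0],[0,0,0,0,0,0,0]]'|f;  for i in 1; do python3 -m handwheel '[[0,0,0.015,0,0,0,0],[0,0,0,0,0,0,0]]'|f; python3 -m handwheel '[[0,0,0.015,0,0,0,0],[0,0,0,0,0,0,0]]'|f;python3 -m handwheel '[[0,0,0.015,0,0,0,0],[0,0,0,0,0,0,0]]'|f;python3 -m handwheel '[[0,0,0.015,0,0,0,0],[0,0,0,0,0,0,0]]'|f; done
```

```text
tool_pos: [454.3, -177.7, 86.1]
contact_force: [-0.7, 1.6, 0.2]
tool_pos: [455.0, -177.9, 84.7]
contact_force: [-0.4, 0.8, 1.8]
tool_pos: [455.2, -177.9, 82.5]
contact_force: [0.7, 2.0, 3.1]
tool_pos: [454.9, -177.9, 79.9]
contact_force: [1.3, 3.0, 0.8]
tool_pos: [454.7, -178.0, 77.5]
contact_force: [1.8, 2.5, -0.5]
```

Same pattern as the brush (clip pushes +y); ease +y and go on.

```bash
f(){ grep -E "pos|contact"; }; python3 -m handwheel '[[0,0.004,0.015,0,0,0,0],[0,0,0,0,0,0,0]]'|f; python3 -m handwheel '[[0,0.003,0.015,0,0,0,0],[0,0,0,0,0,0,0]]'|f;python3 -m handwheel '[[0,0,0.015,0,0,0,0],[0,0,0,0,0,0,0]]'|f;python3 -m handwheel '[[0,0,0.015,0,0,0,0],[0,0,0,0,0,0,0]]'|f; python3 -m handwheel '[[0,0,0.012,0,0,0,0],[0,0,0,0,0,0,0]]'|f;python3 -m handwheel '[[0,0,0.007,0,0,0,0],[0,0,0,0,0,0,0]]'|f
```

```text
tool_pos: [454.4, -177.4, 75.0]
contact_force: [2.3, 0.4, -1.8]
tool_pos: [454.3, -177.0, 72.7]
contact_force: [1.1, 1.0, -4.3]
tool_pos: [454.6, -177.0, 70.8]
contact_force: [0.3, 0.9, -1.0]
tool_pos: [454.7, -176.9, 68.5]
contact_force: [1.1, 1.1, -1.5]
tool_pos: [454.8, -176.9, 66.9]
contact_force: [0.8, 2.3, -0.1]
tool_pos: [454.9, -176.9, 66.6]
contact_force: [-4.2, 3.8, 13.2]
```

```bash
python3 -m handwheel '[[0,0,-0.006,0,0,0,0],[0,0,0,0,0,0,0.3],[0,0,0,0,0,0,0.4],[0,0,0,0,0,0,0.4],[0,0,-0.1,0,0,0,0.4],[0,0,-0.2,0,0,0,0.4],[0,0,-0.2,0,0,0,0.4],[0,0,0,0,0,0,0.4],[0,0,0,0,0,0,0.4]]';python3 -c "
from h import *
plan((436.6,269.7),110,1.511)"
```

```text
time: 35.25
tool_pos: [454.6, -176.9, 141.9]
tcp_rot: [0.027, 3.141, 0.0]
contact_force: [-0.1, 0.3, -0.1]
gripper_width: 34.6
finger_force: 0.0
turn [0.    0.001 0.082] then shift [0.298 2.965 0.213] | pos [ 454.6 -176.9  141.9] t 35.25 F [-0.1  0.3 -0.1] w 34.6 ff 0.0 q [-0.14  0.11  0.45  1.96 -0.06  1.07  1.88]
```

```bash
python3 -m handwheel '[[0,0,0,0,0,0.082,0.4],[0.03,0.32,0,0,0,0,0.4],[0.03,0.33,0,0,0,0,0.4],[0.03,0.33,0,0,0,0,0.4],[0.03,0.33,0,0,0,0,0.4],[0.03,0.33,0,0,0,0,0.4],[0.03,0.33,0,0,0,0,0.4],[0.03,0.33,0.05,0,0,0,0.4],[0.03,0.33,0.08,0,0,0,0.4],[0.058,0.335,0.083,0,0,0,0.4],[0,0,0,0,0,0,0.4],[0,0,0,0,0,0,0.4]]';python3 - <<'E'
from seg import *
plan((436.6,269.7),24,1.511)
w=get_image('wrist')
seg(w,'scr',(355,420,255,285),4.2,lambda h,s,v:(s<110)&(v>140))
d=get_image('top')
im=np.zeros((600,800,3),np.uint8);im[:420,:560]=w['img']
im[:,560:]=cv2.resize(ortho(d,46,340,580,-230,-90,2),(240,600),interpolation=cv2.INTER_CUBIC)
cv2.imwrite('pics/l.png',im[:,:,::-1])
E
```

```text
time: 36.75
tool_pos: [436.4, 268.9, 109.1]
tcp_rot: [-0.094, -3.139, 0.002]
contact_force: [-0.0, -0.0, 0.2]
gripper_width: 34.9
finger_force: 0.0
turn [-0.003 -0.002  0.   ] then shift [-0.001  0.005  0.567] | pos [436.4 268.9 109.1] t 36.75 F [-0.  -0.   0.2] w 34.9 ff 0.0 q [-0.67  0.21  0.03  1.91 -0.01  1.02  0.88]
scr c [393.  272.9] cent [399.8 272.6] dims 54.6 8.6 ang -0.05
```

View pics/l.png

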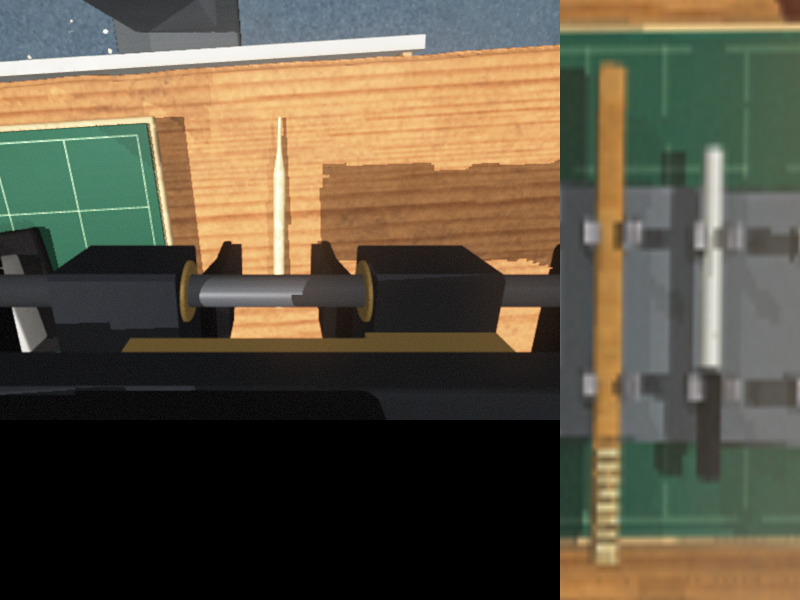

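```bash
python3 -m handwheel '[[0,0.007,0.15,0,0,0,0.4],[0,0,0.2,0,0,0,0.4],[0,0,0.14,0,0,0,0.4],[0,0,0.08,0,0,0,0.4],[0,0,0,0,0,0,0.4],[0,0,0,0,0,0,0.4],[0,0,0,0,0,0,0],[0,0,0,0,0,0,0],[0,0,0,0,0,0,0],[0,0,0,0,0,0,0]]'; python3 -m handwheel '[[0,0,-0.15,0,0,0,0],[0,0,-0.3,0,0,0,0],[0,0,-0.25,0,0,0,0],[0,0,0,0,0,0,0],[0,0,0,0,0,0,0]]'; python3 -c "
from h import *
plan((453.5,-237.2),110,1.5538)"
```

```text
time: 38.1
tool_pos: [436.7, 270.8, 24.5]
tcp_rot: [0.094, 3.14, 0.0]
contact_force: [-0.2, -0.5, 1.0]
gripper_width: 7.0
finger_force: 30.0
time: 38.72
tool_pos: [436.4, 270.5, 128.7]
tcp_rot: [-0.094, -3.14, 0.001]
contact_force: [0.3, 0.2, -1.2]
gripper_width: 7.0
finger_force: 30.0
turn [-0.001 -0.001 -0.082] then shift [-0.172 -3.382  0.125] | pos [436.4 270.5 128.7] t 38.73 F [ 0.3  0.2 -1.2] w 7.0 ff 30.0 q [-0.67  0.19  0.03  1.9  -0.01  1.06  0.87]
```

```bash
python3 -m handwheel '[[0,0,0,0,0,-0.082,0],[-0.02,-0.34,0,0,0,0,0],[-0.02,-0.34,0,0,0,0,0],[-0.02,-0.34,0,0,0,0,0],[-0.02,-0.34,0,0,0,0,0],[-0.02,-0.34,0,0,0,0,0],[-0.02,-0.34,0,0,0,0,0],[-0.02,-0.34,0,0,0,0,0],[-0.02,-0.34,0,0,0,0,0],[-0.012,-0.34,0,0,0,0,0],[0,-0.322,0,0,0,0,0],[0,0,0,0,0,0,0]]'>/dev/null; python3 -m handwheel '[[0,0,0.05,0,0,0,0],[0,0,0,0,0,0,0]]'>/dev/null; python3 - <<'E'
from h import *
plan((453.5,-237.0),86,1.5538)
w=get_image('wrist');t=read_state()['tool_pos']
cv2.imwrite('pics/m.png',w['img'][:,:,::-1])
print('tip expected',proj(w,(454-72.5,-237.5,t[2]-24.5+4.2)))
E
```

```text
turn [ 0.002 -0.004  0.004] then shift [-0.    -0.011  0.23 ] | pos [ 453.5 -235.4  120.5] t 40.48 F [ 0.1  0.7 -0.3] w 7.5 ff 30.0 q [-0.05  0.2   0.49  1.93 -0.11  1.04  2.04]
tip expected [269.63759068 113.40642662]
```

View pics/m.png

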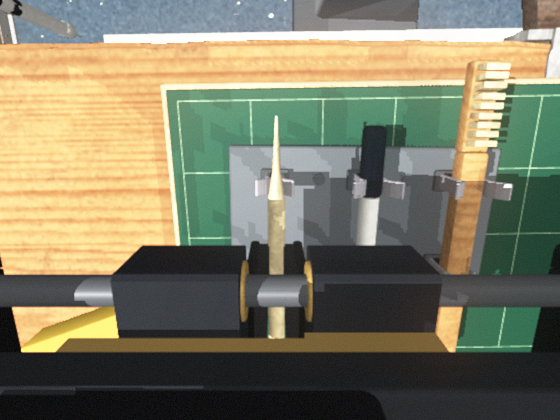

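```bash
f(){ grep -E "pos|contact"; }; python3 -m handwheel '[[0,-0.009,0.1,0,0,0,0],[0,0,0.1,0,0,0,0],[0,0,0.03,0,0,0,0],[0,0,0,0,0,0,0]]'|f;  python3 -m handwheel '[[0,0,0.015,0,0,0,0],[0,0,0,0,0,0,0]]'|f; python3 -m handwheel '[[0,0,0.015,0,0,0,0],[0,0,0,0,0,0,0]]'|f;python3 -m handwheel '[[0,0,0.015,0,0,0,0],[0,0,0,0,0,0,0]]'|f;python3 -m handwheel '[[0,0,0.015,0,0,0,0],[0,0,0,0,0,0,0]]'|f; python3 -m handwheel '[[0,0,0.015,0,0,0,0],[0,0,0,0,0,0,0]]'|f
```

```text
tool_pos: [453.7, -238.2, 86.8]
contact_force: [-0.0, 0.2, -0.6]
tool_pos: [454.1, -238.3, 85.2]
contact_force: [-0.4, 0.4, -0.7]
tool_pos: [453.9, -238.3, 82.7]
contact_force: [0.4, -0.1, -0.2]
tool_pos: [454.1, -237.8, 80.5]
contact_force: [0.7, 2.2, 0.4]
tool_pos: [454.2, -237.8, 78.2]
contact_force: [0.9, 4.3, 1.5]
tool_pos: [454.4, -238.2, 76.3]
contact_force: [1.4, 3.7, 3.4]
```

```bash
f(){ grep -E "pos|contact"; }; python3 -m handwheel '[[0,0.006,0.01,0,0,0,0],[0,0,0,0,0,0,0]]'|f; python3 -m handwheel '[[0,0.002,0.015,0,0,0,0],[0,0,0,0,0,0,0]]'|f;python3 -m handwheel '[[0,0,0.015,0,0,0,0],[0,0,0,0,0,0,0]]'|f;python3 -m handwheel '[[0,0,0.013,0,0,0,0],[0,0,0,0,0,0,0]]'|f; python3 -m handwheel '[[0,0,0.01,0,0,0,0],[0,0,0,0,0,0,0]]'|f
```

```text
tool_pos: [454.6, -238.0, 75.2]
contact_force: [0.9, 3.3, 6.6]
tool_pos: [453.8, -237.3, 71.9]
contact_force: [3.3, -0.2, -2.5]
tool_pos: [453.3, -237.0, 69.4]
contact_force: [1.0, 1.5, -6.3]
tool_pos: [453.8, -237.0, 68.0]
contact_force: [0.7, 2.2, -1.5]
tool_pos: [454.2, -237.1, 66.7]
contact_force: [-0.3, 2.6, 0.3]
```

```bash
f(){ grep -E "pos|contact"; }; python3 -m handwheel '[[0,0,0.006,0,0,0,0],[0,0,0,0,0,0,0]]'|f; python3 -m handwheel '[[0,0,0.005,0,0,0,0],[0,0,0,0,0,0,0]]'|f
```

```text
tool_pos: [454.2, -237.0, 65.9]
contact_force: [-0.1, 3.0, 4.2]
tool_pos: [454.3, -237.1, 65.7]
contact_force: [-3.8, 4.3, 11.8]
```

```bash
python3 -m handwheel '[[0,0,-0.009,0,0,0,0],[0,0,0,0,0,0,0.3],[0,0,0,0,0,0,0.35],[0,0,0,0,0,0,0.35],[0,0,-0.1,0,0,0,0.35],[0,0,-0.3,0,0,0,0.35],[0,0,-0.25,0,0,0,0.35],[0,0,0,0,0,0,0.35]]';python3 -c "
from h import *
plan((480.5,61.5),158,1.571)"
```

```text
time: 45.02
tool_pos: [455.6, -238.1, 167.6]
tcp_rot: [0.027, 3.135, -0.002]
contact_force: [0.5, -0.8, -0.9]
gripper_width: 30.4
finger_force: 0.0
turn [-0.003  0.012 -0.033] then shift [-0.166  1.997  0.064] | pos [ 455.6 -238.1  167.6] t 45.02 F [ 0.5 -0.8 -0.9] w 30.4 ff 0.0 q [-0.06  0.14  0.5   1.88 -0.08  1.13  2.02]
```

```bash
python3 -m handwheel '[[0,0,0,0,0,-0.033,0.45],[-0.027,0.33,0.01,0,0,0,0.45],[-0.027,0.33,0.01,0,0,0,0.45],[-0.027,0.33,0.01,0,0,0,0.45],[-0.027,0.33,0.01,0,0,0,0.45],[-0.027,0.33,0.01,0,0,0,0.45],[-0.03,0.342,0.014,0,0,0,0.45],[0,0,0,0,0,0,0.45],[0,0,0,0,0,0,0.45],[0,0,0,0,0,0,0.45]]';python3 - <<'E'
from seg import *
plan((480.5,61.5),74,1.571)
w=get_image('wrist')
o,m=seg(w,'blk',(440,525,20,105),48.6,lambda h,s,v:(s<50)&(v>150))
# ring: circle detect in ortho at ring top
x0,x1,y0,y1=450,515,30,95;o=ortho(w,56.6,x0,x1,y0,y1,6);g=cv2.GaussianBlur(cv2.cvtColor(o,cv2.COLOR_RGB2GRAY),(7,7),0)
for p2 in(30,):
    c=cv2.HoughCircles(g,cv2.HOUGH_GRADIENT,1,30,param1=80,param2=p2,minRadius=30,maxRadius=85)
    if c is not None:
        for a,b,r in c[0][:6]:print('circ',round(x1-b/6,1),round(y1-a/6,1),'r',round(r/6,1))
small=cv2.resize(g,(33,33),interpolation=cv2.INTER_AREA)
for row in small:print(' '.join('%3d'%v for v in row))
E
```

```text
time: 46.28
tool_pos: [478.4, 60.3, 153.9]
tcp_rot: [-0.002, -3.141, 0.001]
contact_force: [-0.0, -0.4, 1.2]
gripper_width: 39.3
finger_force: 0.0
turn [-0.001 -0.001 -0.003] then shift [-0.014  0.008  0.533] | pos [478.4  60.3 153.9] t 46.27 F [-0.  -0.4  1.2] w 39.3 ff 0.0 q [-0.43  0.09  0.22  1.95 -0.02  1.1   1.37]
blk c [480.2  60.9] cent [479.9  60.4] dims 65.7 66.9 ang 0.091
circ 480.8 61.1 r 9.4
 55  55  57  89 108 113 137 101 100  96  95  90  87  85  83  82  80  79  78  78  78  76  76  75  73  73  71  68  66  66  66  65  54
 56  57  57  71  77  78  81  79  79  80  81  80  81  80  80  80  80  79  80  80  81  85  89  94  99 106 125 145 151 159 172 148  59
 56  57  59  70  76  77  78  80  82  85  87  90  99 110 122 128 137 154 176 187 194 205 221 235 238 239 244 248 250 249 249 227  71
 58  59  60  95 130 149 152 164 182 203 213 216 224 234 242 244 246 247 249 250 250 250 250 250 250 249 249 249 249 249 249 235  84
 60  60  67 190 242 246 246 247 247 247 248 248 247 248 248 248 249 249 249 250 250 250 250 250 250 250 249 249 249 249 250 242  99
 61  61  67 199 247 247 247 248 
[... 2963 characters left out ...]
 253 253 253 253 253 254 254 254 254 254
 69  85 190 247 248 247 247 248 249 249 250 250 250 250 251 251 252 252 252 252 252 253 253 253 253 253 253 253 254 254 254 254 254
 69  79 183 246 247 247 247 248 249 249 250 250 250 251 251 251 252 252 252 252 253 253 253 253 253 253 254 254 254 254 254 254 254
 68  75 175 245 247 247 248 248 249 249 250 250 251 251 251 251 252 252 252 252 253 253 253 253 253 253 253 254 254 254 254 254 254
 68  71 171 245 247 247 248 248 249 250 250 250 251 251 252 252 252 252 252 253 253 253 253 253 253 253 253 254 254 254 254 254 254
 65  70 159 244 247 248 248 248 249 250 250 251 251 251 252 252 252 252 252 253 253 253 253 253 253 253 253 254 254 254 254 254 253
```

```bash
python3 -c "
from h import *
plan((480,65.3),73.5,1.571)"; python3 -m handwheel '[[-0.011,0.033,0,0,0,0,0.35],[0,0,0.1,0,0,0,0.35],[0,0,0.2,0,0,0,0.35],[0,0,0.15,0,0,0,0.35],[0,0,0.08,0,0,0,0.35],[0,0,0,0,0,0,0.35],[0,0,0,0,0,0,0.35]]'; python3 -c "
from h import *
plan((480,57.5),73.5,1.571)"
```

```text
turn [-0.    -0.001 -0.003] then shift [-0.01   0.032  0.537] | pos [478.5  60.4 154. ] t 46.33 F [ 0.1 -1.  -1.5] w 39.1 ff 0.0 q [-0.43  0.09  0.22  1.95 -0.02  1.1   1.37]
time: 47.2
tool_pos: [480.7, 66.7, 75.4]
tcp_rot: [-0.001, 3.141, 0.001]
contact_force: [-0.3, 0.8, -0.2]
gripper_width: 30.7
finger_force: 0.0
turn [0.001 0.002 0.   ] then shift [ 0.005 -0.062  0.012] | pos [480.7  66.7  75.4] t 47.2 F [-0.3  0.8 -0.2] w 30.7 ff 0.0 q [-0.43  0.2   0.21  2.02 -0.05  0.93  1.38]
```

```bash
python3 -m handwheel '[[0,0,0.01,0,0,0,0.35],[0,-0.015,0,0,0,0,0.35],[0,-0.015,0,0,0,0,0.35],[0,-0.015,0,0,0,0,0.35],[0,-0.015,0,0,0,0,0.35],[0,0,0,0,0,0,0.35],[0,0,0,0,0,0,0.35]]'; python3 -c "
from h import *
plan((480,57.5),73.5,1.571)"
```

```text
time: 48.08
tool_pos: [480.2, 57.7, 73.2]
tcp_rot: [0.001, -3.142, -0.0]
contact_force: [0.6, 0.5, 0.2]
gripper_width: 30.5
finger_force: 0.0
turn [ 0.    -0.     0.001] then shift [ 0.002 -0.002 -0.002] | pos [480.2  57.7  73.2] t 48.08 F [0.6 0.5 0.2] w 30.5 ff 0.0 q [-0.42  0.2   0.22  2.02 -0.05  0.92  1.4 ]
```

```bash
python3 -m handwheel '[[0,0.015,0,0,0,0,0.35],[0,0,-0.1,0,0,0,0.35],[0,0,-0.2,0,0,0,0.35],[0,0,-0.24,0,0,0,0.35],[0,0,0,0,0,0,0.35],[0,0,0,0,0,0,0.35],[0,0,0,0,0,0,0.35]]'>/dev/null;python3 - <<'E'
from seg import *
plan((480.5,61.5),74,1.571)
w=get_image('wrist')
o,m=seg(w,'blk',(440,525,20,105),48.6,lambda h,s,v:(s<50)&(v>150))
x0,x1,y0,y1=462,498,42,82;o=ortho(w,56.6,x0,x1,y0,y1,6);g=cv2.GaussianBlur(cv2.cvtColor(o,cv2.COLOR_RGB2GRAY),(7,7),0)
c=cv2.HoughCircles(g,cv2.HOUGH_GRADIENT,1,30,param1=60,param2=20,minRadius=60,maxRadius=76)
print(None if c is None else [(round(x1-b/6,1),round(y1-a/6,1),round(r/6,1)) for a,b,r in c[0][:3]])
small=cv2.resize(g,(40,18),interpolation=cv2.INTER_AREA)
print('y',y1,'1mm/col');[print(' '.join('%3d'%v for v in row)) for row in small]
E
```

```text
turn [-0.001 -0.003  0.001] then shift [-0.005  0.011  0.531] | pos [479.7  59.8 153.6] t 48.95 F [-0.5  0.2 -0.3] w 30.4 ff 0.0 q [-0.43  0.09  0.22  1.95 -0.02  1.1   1.37]
blk c [480.   60.9] cent [478.8  60.5] dims 65.9 67.3 ang 0.087
[(np.float32(480.1), np.float32(60.4), np.float32(10.2))]
y 82 1mm/col
250 250 250 250 250 250 250 250 250 251 251 251 251 251 251 251 251 251 251 251 251 251 251 251 251 252 252 252 252 252 252 252 252 252 252 252 251 252 252 252
250 250 250 250 250 250 251 250 250 250 251 251 251 251 251 251 251 251 251 251 251 251 251 251 251 251 252 252 252 251 252 252 252 251 252 251 251 252 252 252
250 250 250 250 250 250 250 250 250 250 251 251 251 251 251 251 251 251 251 251 251 251 251 251 251 251 252 252 252 252 252 252 252 251 252 252 252 252 252 252
250 250 250 250 250 250 250 251 251 251 251 251 251 251 251 251 250 247 242 237 234 230 232 239 245 250 252 252 252 252 252 252 252 252 252 252 252 252 252 252
250 250 250 250 250 251 250 250 251 251 251 246 237 243 246 237 219 203 185 173 166 159 158 162 170 187 216 242 251 252 252 252 252 252 252 252 252 25
[... 1389 characters left out ...]
 228 222 227 239 246 249 250 250 250 250 251 252 252 253 254
251 250 250 250 251 251 251 252 252 251 251 250 241 236 225 213 204 193 192 196 201 206 208 216 228 236 243 248 249 250 250 250 250 250 250 251 253 254 254 254
251 250 251 251 251 251 251 251 251 251 251 251 252 252 252 252 251 249 249 248 249 249 250 251 250 249 250 250 250 250 250 250 251 251 252 253 254 254 254 254
251 251 251 251 251 251 251 251 251 251 251 252 252 252 252 252 252 252 252 252 252 251 249 248 250 250 250 250 250 251 251 251 251 252 254 254 254 254 254 254
251 251 251 251 251 251 251 251 251 251 251 252 252 252 252 252 252 252 252 253 253 253 251 251 252 253 252 252 252 253 254 254 253 253 254 254 254 254 254 254
```

```bash
cat > ring.py <<'E'
from seg import *
def ring(n,show=True):
    w=get_image(n);s=8;x0,x1,y0,y1=440,520,22,102
    o=ortho(w,56.6,x0,x1,y0,y1,s);g=cv2.cvtColor(o,cv2.COLOR_RGB2GRAY)
    cols=[proj(w,(480,y,56.6)) for y in(53.7,65.4,77)];print(n,'proj ring edges',np.round(cols,1).tolist())
    r=int(round(cols[1][1]));print('raw row',r,[int(v) for v in cv2.cvtColor(w['img'],cv2.COLOR_RGB2GRAY)[r,200:356:2]])
ring('wrist')
plan((480.5,61.5),72.2,1.571)
E
python3 ring.py
```

```text
wrist proj ring edges [[268.0, 218.7], [284.4, 218.7], [300.6, 218.7]]
raw row 219 [108, 110, 110, 112, 112, 110, 114, 113, 101, 106, 80, 66, 71, 71, 73, 76, 75, 145, 255, 254, 254, 254, 254, 253, 253, 253, 253, 253, 253, 252, 251, 250, 255, 248, 233, 199, 201, 200, 250, 244, 245, 243, 244, 244, 244, 237, 245, 222, 200, 201, 208, 252, 251, 250, 251, 250, 250, 238, 201, 201, 202, 196, 81, 78, 75, 73, 72, 74, 70, 64, 86, 84, 81, 81, 78, 79, 75, 76]
turn [-0.001 -0.002  0.   ] then shift [-0.005  0.011  0.543] | pos [479.8  59.8 153.6] t 49.05 F [ 0.1  0.8 -0.1] w 30.6 ff 0.0 q [-0.43  0.09  0.22  1.95 -0.02  1.1   1.37]
```

```bash
python3 -m handwheel '[[-0.003,0.038,0,0,0,0,0.35],[0,0,0.1,0,0,0,0.35],[0,0,0.2,0,0,0,0.35],[0,0,0.15,0,0,0,0.35],[0,0,0.093,0,0,0,0.35],[0,0,0,0,0,0,0.35],[0,0,0,0,0,0,0.35]]'|grep -E 'pos|contact'; python3 -m handwheel '[[0,-0.015,0,0,0,0,0.35],[0,-0.015,0,0,0,0,0.35],[0,-0.015,0,0,0,0,0.35],[0,-0.01,0,0,0,0,0.35],[0,0,0,0,0,0,0.35]]'|grep -E 'pos|contact'; python3 -m handwheel '[[0,0,-0.1,0,0,0,0.35],[0,0,-0.2,0,0,0,0.35],[0,0,-0.24,0,0,0,0.35],[0,0,0,0,0,0,0.35],[0,0,0,0,0,0,0.35]]'|grep -E 'pos|contact'; python3 ring.py
```

```text
tool_pos: [480.7, 65.6, 72.6]
contact_force: [-0.2, 0.4, -0.4]
tool_pos: [480.7, 57.2, 72.8]
contact_force: [-0.1, 1.0, -0.1]
tool_pos: [480.6, 57.4, 154.0]
contact_force: [0.1, -0.5, 0.0]
wrist proj ring edges [[271.3, 217.1], [287.6, 217.1], [303.8, 217.1]]
raw row 217 [108, 109, 107, 104, 109, 109, 108, 112, 112, 107, 100, 88, 68, 69, 74, 75, 77, 77, 76, 240, 254, 253, 254, 254, 253, 253, 253, 252, 253, 252, 251, 249, 250, 254, 252, 219, 199, 199, 197, 239, 247, 243, 243, 243, 241, 242, 248, 241, 243, 229, 196, 197, 241, 250, 249, 250, 250, 250, 250, 200, 197, 198, 197, 147, 71, 71, 69, 69, 66, 67, 63, 75, 80, 79, 78, 76, 78, 77]
turn [-0.    -0.001  0.001] then shift [-0.001  0.028  0.542] | pos [480.3  57.3 153.5] t 51.23 F [-0.4 -0.1 -0.3] w 30.5 ff 0.0 q [-0.43  0.09  0.23  1.95 -0.02  1.1   1.38]
```

```bash
python3 -m handwheel '[[0,0.01,0.1,0,0,0,0.35],[0,0,0.2,0,0,0,0.35],[0,0,0.15,0,0,0,0.35],[0,0,0.093,0,0,0,0.35],[0,0,0,0,0,0,0.35]]'|grep -E 'pos|contact'; python3 -m handwheel '[[0,-0.015,0,0,0,0,0.35],[0,-0.014,0,0,0,0,0.35],[0,-0.01,0,0,0,0,0.35],[0,0,0,0,0,0,0.35],[0,0,0,0,0,0,0.35]]'|grep -E 'pos|contact'; python3 -m handwheel '[[0,0,-0.1,0,0,0,0.35],[0,0,-0.2,0,0,0,0.35],[0,0,-0.24,0,0,0,0.35],[0,0,0,0,0,0,0.35],[0,0,0,0,0,0,0.35]]'|grep -E 'pos|contact'; python3 ring.py
```

```text
tool_pos: [480.3, 58.7, 71.6]
contact_force: [-0.3, 0.7, 0.5]
tool_pos: [480.7, 53.1, 72.3]
contact_force: [0.2, 0.2, 0.3]
tool_pos: [480.6, 53.1, 153.6]
contact_force: [-0.4, -0.0, -0.0]
wrist proj ring edges [[277.4, 217.3], [293.7, 217.3], [309.9, 217.3]]
raw row 217 [133, 105, 107, 107, 105, 108, 108, 107, 109, 111, 113, 113, 102, 104, 83, 67, 69, 74, 74, 75, 74, 86, 247, 254, 253, 253, 253, 253, 253, 253, 248, 248, 247, 254, 253, 241, 197, 197, 206, 253, 249, 250, 244, 243, 243, 242, 242, 240, 226, 198, 200, 203, 247, 250, 250, 250, 250, 250, 251, 199, 198, 197, 195, 197, 195, 194, 144, 70, 69, 68, 67, 64, 63, 58, 75, 81, 78, 76]
turn [-0.    -0.001  0.   ] then shift [-0.001  0.057  0.539] | pos [480.3  53.  153. ] t 53.15 F [ 0.3 -0.3  0.4] w 30.4 ff 0.0 q [-0.42  0.09  0.23  1.95 -0.02  1.1   1.39]
```

```bash
python3 -m handwheel '[[0,0.3,-0.3,0,0,0,0.35],[0,0.33,-0.1,0,0,0,0.35],[0,0.33,0,0,0,0,0.35],[0,0.33,0,0,0,0,0.35],[0,0.33,0,0,0,0,0.35],[0,0.33,0,0,0,0,0.35],[0,0.33,0,0,0,0,0.35],[0,0,0,0,0,0,0.35],[0,0,0,0,0,0,0.35]]'|grep -E 'pos|contact'; python3 - <<'E'
from seg import *
d=get_image('top')
o,m=seg(d,'blk',(430,530,10,110),48.6,lambda h,s,v:(s<40)&(v>100),8)
seg(d,'pad',(415,545,-5,130),29.6,lambda h,s,v:(v<60),8)
x0,x1,y0,y1=462,498,42,82;o=ortho(d,56.6,x0,x1,y0,y1,6);g=cv2.cvtColor(o,cv2.COLOR_RGB2GRAY)
small=cv2.resize(g,(20,18),interpolation=cv2.INTER_AREA)
[print(' '.join('%3d'%v for v in row)) for row in small]
E
```

```text
tool_pos: [480.5, 393.3, 211.5]
contact_force: [-0.1, -0.6, 0.1]
blk c [480.5  60.6] cent [480.4  60.5] dims 67.6 67.3 ang -1.478
pad c [480.1  62. ] cent [478.4  62.8] dims 98.6 96.8 ang -1.482
167 167 167 167 168 168 168 168 169 169 169 168 170 172 173 173 171 170 170 172
167 168 167 167 168 169 169 169 169 170 170 169 170 171 173 173 172 171 170 173
167 167 168 168 169 170 165 158 156 159 163 164 164 162 162 166 171 172 171 173
167 167 166 167 169 168 150 122 115 126 141 148 148 139 133 148 164 172 172 172
167 167 168 169 168 147 124 111 119 138 153 154 152 131 115 151 168 173 172 172
167 168 169 170 168 136 113 113 132 149 158 156 155 140 124 135 155 165 159 167
167 168 169 170 169 138 118 125 141 149 152 152 154 156 147 112 134 155 150 164
167 168 169 170 171 140 124 139 149 152 152 154 156 159 152 120 131 155 172 173
168 169 170 172 172 140 128 150 149 150 152 155 163 169 163 126 144 168 166 163
170 170 171 170 160 131 125 150 149 150 153 156 168 177 170 128 150 173 163 157
170 171 171 164 136 116 116 136 149 152 152 157 169 174 163 129 143 167 170 161
169 170 171 170 160 134 116 119 136 142 146 164 173 160 134 134 151 165 164 159
167 168 170 172 172 157 143 139 132 129 136 155 161 149 130 149 160 164 161 160
167 168 169 170 172 172 173 169 143 132 136 143 146 142 139 160 165 163 161 161
169 170 169 169 171 172 172 172 168 168 165 147 144 146 148 157 162 162 161 162
170 170 170 170 170 171 172 172 172 173 173 165 159 156 158 160 162 162 163 169
170 170 170 170 170 171 172 171 172 173 174 175 171 168 168 163 165 168 169 175
170 171 171 171 171 172 172 172 173 173 173 175 176 176 174 167 169 175 176 178
```

```bash
python3 - <<'E'
from seg import *
d=get_image('top')
seg(d,'scr',(375,530,-255,-222),45.8,lambda h,s,v:(s>45)&(h>15)&(h<40)&(v>110),8)
seg(d,'mark',(375,530,-195,-160),47.8,lambda h,s,v:(s<30)&(v>175),8)
s=get_image('side')
seg(s,'scr side',(375,530,-265,-212),45.8,lambda h,s,v:(s>45)&(h>15)&(h<40)&(v>110),8)
for n,c in(('top',d),('side',s)):
  o=ortho(c,45.8,370,540,-262,-215,4);hsv=cv2.cvtColor(o,cv2.COLOR_RGB2HSV).astype(int);m=(hsv[...,1]>45)&(hsv[...,0]>12)&(hsv[...,0]<40)&(hsv[...,2]>100)
  for r in range(0,680,60):
    j=np.nonzero(m[r:r+8].any(0))[0];print(n,'x',540-r/4,'y',(-215-j.mean()/4).round(1) if len(j) else None,len(j))
E
```

```text
scr c [ 461.1 -238.4] cent [ 467.9 -238.3] dims 136.7 10.4 ang -0.021
mark c [ 477.3 -179.3] cent [ 475.7 -179.3] dims 86.7 8.2 ang -0.023
scr side c [ 455.4 -237.6] cent [ 455.6 -237.3] dims 51.2 17.6 ang -0.012
top x 540.0 y None 0
top x 525.0 y -239.6 38
top x 510.0 y -239.1 38
top x 495.0 y -238.8 39
top x 480.0 y -239.4 36
top x 465.0 y -238.0 37
top x 450.0 y -237.8 37
top x 435.0 y -237.2 37
top x 420.0 y -237.2 29
top x 405.0 y -236.9 16
top x 390.0 y None 0
top x 375.0 y None 0
side x 540.0 y None 0
side x 525.0 y -237.9 60
side x 510.0 y -238.2 65
side x 495.0 y -238.8 67
side x 480.0 y -238.1 64
side x 465.0 y -237.0 59
side x 450.0 y -236.9 66
side x 435.0 y -237.5 67
side x 420.0 y -237.4 46
side x 405.0 y -236.2 11
side x 390.0 y None 0
side x 375.0 y None 0
```

```bash
python3 -c "
from h import *
plan((550,-238.5),170,1.5538)"
```

```text
turn [-0.001  0.     0.03 ] then shift [-0.531 -4.2    0.283] | pos [481.1 392.7 212.4] t 54.42 F [-0.5 -0.7 -0.2] w 30.7 ff 0.0 q [-0.77  0.34  0.02  1.52 -0.    1.28  0.81]
```

```bash
python3 -m handwheel '[[0,0,0,0,0,0.03,0],[-0.04,-0.34,0,0,0,0,0],[-0.04,-0.35,0,0,0,0,0],[-0.04,-0.35,0,0,0,0,0],[-0.04,-0.35,0,0,0,0,0],[-0.04,-0.35,0,0,0,0,0],[-0.04,-0.35,0,0,0,0,0],[-0.04,-0.35,0,0,0,0,0],[-0.05,-0.35,0,0,0,0,0],[-0.05,-0.35,0,0,0,0,0],[-0.05,-0.35,0,0,0,0,0],[-0.05,-0.35,0.1,0,0,0,0]]'>/dev/null; python3 -m handwheel '[[-0.041,-0.35,0.18,0,0,0,0],[0,0,0,0,0,0,0],[0,0,0,0,0,0,0]]';python3 -c "
from h import *
plan((550,-238.5),63,1.5538)"
```

```text
time: 56.3
tool_pos: [549.0, -235.3, 170.6]
tcp_rot: [-0.026, -3.141, -0.001]
contact_force: [-0.2, 0.3, -0.3]
gripper_width: 0.5
finger_force: 0.0
turn [ 0.001 -0.     0.001] then shift [-0.007 -0.021  0.717] | pos [ 549.  -235.3  170.6] t 56.3 F [-0.2  0.3 -0.3] w 0.5 ff 0.0 q [-0.02  0.34  0.43  1.65 -0.15  1.18  2.  ]
```

```bash
f(){ grep -E "pos|contact"; }; python3 -m handwheel '[[-0.007,-0.019,0.2,0,0,0,0],[0,0,0.2,0,0,0,0],[0,0,0.2,0,0,0,0],[0,0,0.11,0,0,0,0],[0,0,0,0,0,0,0],[0,0,0,0,0,0,0]]'|f; python3 -m handwheel '[[0.02,0,0,0,0,0,0],[0.02,0,0,0,0,0,0],[0,0,0,0,0,0,0]]'|f; python3 -m handwheel '[[0.01,0,0,0,0,0,0],[0,0,0,0,0,0,0]]'|f;python3 -m handwheel '[[0.01,0,0,0,0,0,0],[0,0,0,0,0,0,0]]'|f;python3 -m handwheel '[[0.01,0,0,0,0,0,0],[0,0,0,0,0,0,0]]'|f
```

```text
tool_pos: [551.0, -238.3, 65.4]
contact_force: [-0.3, -0.8, -0.0]
tool_pos: [543.9, -238.3, 64.3]
contact_force: [1.0, -0.5, 0.3]
tool_pos: [542.5, -238.2, 64.0]
contact_force: [0.4, 0.0, 1.2]
tool_pos: [541.0, -238.2, 63.9]
contact_force: [-0.7, 0.5, -0.2]
tool_pos: [539.5, -238.2, 64.0]
contact_force: [0.3, 0.8, 0.3]
```

```bash
f(){ grep -E "pos|contact"; }; python3 -m handwheel '[[0.01,0,0,0,0,0,0],[0,0,0,0,0,0,0]]'|f;python3 -m handwheel '[[0.01,0,0,0,0,0,0],[0,0,0,0,0,0,0]]'|f; python3 -m handwheel '[[0.007,0,0,0,0,0,0],[0,0,0,0,0,0,0]]'|f
```

```text
tool_pos: [538.0, -238.1, 64.0]
contact_force: [-0.4, 0.3, -0.4]
tool_pos: [537.0, -238.0, 64.2]
contact_force: [0.8, -0.1, -0.2]
tool_pos: [535.9, -238.0, 64.2]
contact_force: [2.9, 1.1, -0.4]
```

```bash
f(){ grep -E "pos|contact"; }; python3 -m handwheel '[[0.007,0,0,0,0,0,0],[0,0,0,0,0,0,0]]'|f;python3 -m handwheel '[[0.007,0,0,0,0,0,0],[0,0,0,0,0,0,0]]'|f; python3 -m handwheel '[[0.007,0,0,0,0,0,0],[0,0,0,0,0,0,0]]'|f
```

```text
tool_pos: [534.5, -238.0, 64.1]
contact_force: [3.1, 0.2, -0.4]
tool_pos: [533.4, -238.0, 64.0]
contact_force: [2.9, -0.2, 0.6]
tool_pos: [532.3, -238.0, 64.0]
contact_force: [3.1, 0.1, 0.4]
```

```bash
python3 -m handwheel '[[-0.05,0,0,0,0,0,0],[0,0,-0.2,0,0,0,0],[0,0,-0.3,0,0,0,0],[0,0,-0.3,0,0,0,0],[0,0.33,0,0,0,0,0],[0,0.35,0,0,0,0,0],[0,0.35,0,0,0,0,0],[0,0.35,0,0,0,0,0],[0,0.35,0,0,0,0,0],[0,0.35,0,0,0,0,0],[0,0.35,0,0,0,0,0],[0,0.35,0,0,0,0,0]]'>/dev/null;python3 -m handwheel '[[0,0.35,0,0,0,0,0],[0,0.35,0,0,0,0,0],[0,0.35,0,0,0,0,0],[0,0,0,0,0,0,0],[0,0,0,0,0,0,0]]'; python3 - <<'E'
from seg import *
d=get_image('top')
for k in('top','side'):
  c=get_image(k);print(k)
  seg(c,'scr',(375,550,-255,-222),45.8,lambda h,s,v:(s>45)&(h>15)&(h<40)&(v>110),8)
  o=ortho(c,45.8,370,540,-262,-215,4);hsv=cv2.cvtColor(o,cv2.COLOR_RGB2HSV).astype(int);m=(hsv[...,1]>45)&(hsv[...,0]>12)&(hsv[...,0]<40)&(hsv[...,2]>100)
  r=np.nonzero(m.sum(1)>15)[0];print('x range',540-r.max()/4,540-r.min()/4)
seg(d,'mark',(375,540,-195,-160),47.8,lambda h,s,v:(s<30)&(v>175),8)
seg(d,'rail',(385,525,-300,-80),29.6,lambda h,s,v:(s<35)&(v>95)&(v<150))
seg(d,'blk',(430,530,10,110),48.6,lambda h,s,v:(s<40)&(v>100),8)
E
```

```text
time: 61.8
tool_pos: [548.8, 335.5, 183.5]
tcp_rot: [-0.025, -3.141, 0.002]
contact_force: [0.2, -0.0, 0.7]
gripper_width: 0.1
finger_force: 0.0
top
scr c [ 458.  -238.4] cent [ 463.4 -238.1] dims 131.9 10.6 ang -0.018
x range 394.0 523.75
side
scr c [ 455.6 -237.7] cent [ 455.7 -237. ] dims 51.4 17.8 ang -0.007
x range 399.5 523.75
mark c [ 477.3 -179.3] cent [ 475.7 -179.3] dims 86.6 8.0 ang -0.023
rail c [ 462.9 -196.3] cent [ 456.2 -199.1] dims 53.2 120.4 ang 0.003
blk c [480.4  60.6] cent [480.4  60.5] dims 67.6 67.3 ang -1.478
```

```bash
python3 -c "
from station import *
print(sign_off())"
```

```text
the job is handed in; nothing more can be done
None
```

Job handed in at about 62 s: the block and the ring are each within about 1.5 mm of centre, and the brush, marker and scriber are pressed home in rail order. I viewed 15 pictures, one over the limit of 14; the last ring and scriber fixes were checked only by measuring, and the final poses of the tin, pot and pliers were not checked.

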